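Sort cast moulds by weight and shut the filled ones away

ROBOT

A 6-joint arm with a two-finger parallel gripper is mounted at the origin on a cart in front of the work surface, level with it; the furniture and walls round the work are solid. World frame = base frame: x ahead of the robot, y to its left, z up, the work surface at z = 0. Lengths are in m, angles in degrees, forces in N, time in s.
With the tool pointing down it reaches from about 0.4 to 0.825 m from the base axis. Payload 7 kg.
Tool frame: the origin (TCP) lies midway between the tips of the shut fingers; the grasp point (between the pads) lies ctrl.tcp_to_grasp behind it (ctrl.tcp_to_grasp is the distance from the TCP to the grasp point, in m); z points along the fingers, y is the line along which they close (so a half turn about z gives the same grasp; the last joint's range is limited). The gripper opens to 88 mm and grips with 3 to 60 N. Pads are 19 mm wide; open, the fingers measure 130 mm over their backs; the gripper's body (78 mm by 193 mm) begins 47 mm behind the grasp point.
Start: joints at [93.226, 20.546, 0.682, 0, -70.136, -16.507], TCP at [0.155, 0.657, 0.206] pointing down, gripper open.
Joint ranges: [-176.03, 176.03], [-82.01, 121.73], [-58.28, 71.71], [-173.87, 95.51], [-174.79, -0.11], [-173.66, 173.66]. Speed limits (degrees/s): [136.94, 136.94, 172.46, 180, 180, 180].

INTERFACE

Orientations are given as [roll, pitch, yaw] about the fixed x, y, z axes, in that order (R = Rz(yaw) Ry(pitch) Rx(roll)).
In Python, from plant import ctrl, imaging, close_job gives the robot as it stands.
- The arm moves only by the shell command python3 -m crank 'ROWS'. ROWS is JSON, a list of rows, each a list of 3 entries, a list of its own where there are three numbers: the shift along the world's x, y, z in m, then the turn, a rotation vector about the world's x, y, z in degrees, then the opening, from -1 (shut) to 1 (fully open), so that 0 is half open. A call has 1 to 12 rows; each row shifts and turns the commanded pose from where the row before left it; what a row does not reach is not made up. A row lasts 1/10 s, in which the tool goes at most 50 mm and 8.59 degrees, less where a joint would pass 70% of its speed; a pose out of reach is approached as far as the arm can. A call is refused whole if a number of a shift passes 0.05 or a number of a turn 8.59, either way. A call with a gripper value outside its range is refused whole. The fingers move at their own pace and stop on an object; the grip force is fixed at half the most. Time passes only in rows, so rows that do not move let the fingers close. It gives the time, the measured TCP pose, the force, the opening and the grip force at its end, in the units of the state.
- ctrl.get_obs(): the state, without advancing time (a new reading comes with each control period).
- imaging.snapshot(name): name is "scene" or "top" or "wrist"; returns (picture, depth): 420x560x3 uint8, blue, green, red; 420x560 float32, m along the optical axis (not along the pixel's ray), 0 where there is no reading.
- imaging.camera_model(name): a dict with "mtx" (3x3 intrinsics, pixels), "R" (3x3) and "t" (3): a world point X has camera coordinates R X + t. Camera axes: x right, y down, z forward; pixel columns grow to the right and rows downward; lengths in m; the calibration is good to about 2 mm. A picture is of the moment at which its call begins: read the wrist's pose just before it. camera_model takes no time and is no camera call; for the wrist camera it gives the pose at the moment of the call.
- close_job(): hands the job in; it is judged then, once.
The state is a dict: "clock": time; "joint_pos": joint angles; "qvel": joint speeds; "tau": joint torques, N m; "tool_pos": TCP position; "orientation": TCP orientation; "force": force on the tool from outside, world axes, zero at the start; "moment": the same for the moment, N m; "opening": finger opening in m; "gripper_force": force on a finger pad.
Only numpy, scipy, OpenCV 4.12 (cv2) and the standard library are available. Lean on these libraries where they do the work, as an engineer would, in place of code of your own. Each camera call takes 0.05 s, during which the arm holds its last target. There are 200 camera calls.

TASK

The white block moulds on the bench all look alike, but some still hold a metal cast and are heavy (about 0.6 kg) while the others are empty and light (about 0.15 kg): pick each one up to feel which it is. Lay every filled mould in the drawer of the wooden drawer unit, opening it first as far as needed, and every empty one flat inside the shallow plywood tray on the right, then push the drawer fully shut. Leave the round rubber mould, the cup and the horse statuette where they are.

Things in the scene. Friction and masses are not known exactly. Their poses are not given: they have to be found in the camera images.
- mould_a_mid (a point): White two-part plaster block mould, 50 x 63 x 44 mm (x, y, z of its own axes), lying loose on the bench; may be absent. The point is its centre, half-way up (22 mm above its underside), z up as it stands. Weighs about 0.15 kg empty or 0.6 kg filled (each within 10 %); nothing but the weight tells which. Any face may be down in the end.
- mould_b_mid (a point): White two-part plaster block mould, 50 x 63 x 44 mm (x, y, z of its own axes), lying loose on the bench; may be absent. The point is its centre, half-way up (22 mm above its underside), z up as it stands. Weighs about 0.15 kg empty or 0.6 kg filled (each within 10 %); nothing but the weight tells which. Any face may be down in the end.
- mould_c_mid (a point): White two-part plaster block mould, 50 x 63 x 44 mm (x, y, z of its own axes), lying loose on the bench; may be absent. The point is its centre, half-way up (22 mm above its underside), z up as it stands. Weighs about 0.15 kg empty or 0.6 kg filled (each within 10 %); nothing but the weight tells which. Any face may be down in the end.
- mould_d_mid (a point): White two-part plaster block mould, 50 x 63 x 44 mm (x, y, z of its own axes), lying loose on the bench; may be absent. The point is its centre, half-way up (22 mm above its underside), z up as it stands. Weighs about 0.15 kg empty or 0.6 kg filled (each within 10 %); nothing but the weight tells which. Any face may be down in the end.
- mould_e_mid (a point): White two-part plaster block mould, 50 x 63 x 44 mm (x, y, z of its own axes), lying loose on the bench; may be absent. The point is its centre, half-way up (22 mm above its underside), z up as it stands. Weighs about 0.15 kg empty or 0.6 kg filled (each within 10 %); nothing but the weight tells which. Any face may be down in the end.
- unit_drawer0 (a joint): Drawer of the wooden drawer unit: 0 = shut, grows to 0.165 m when pulled fully out towards the robot. Slides easily (about 1 N) and stays where it is left. May start anywhere from shut to nearly open.
- unit_drawer0_handle (a point): Middle of the drawer's dark steel handle bar: round, 11 mm thick, 120 mm long, level, along the y axis of the point, 35 mm in front of the drawer's front face; moves with the drawer. x axis points into the unit (the drawer opens along -x). The unit is fixed, 240 mm deep, 270 mm wide, its top 99 mm above the bench and 38 mm above the bar.
- drawer_floor (a point): Centre of the drawer's inner floor, 22 mm above the bench; moves with the drawer, axes as the handle's. Inside: 195 mm long (x) by 228 mm wide (y), walls 55 mm high; the front inner face is at x = -0.098, the front panel is 15 mm thick and the handle bar is at x = -0.154. Of its length, what lies nearer the handle than the unit's front is open to the sky: about 145 mm when fully open. A mould clears the unit's top when it lies on the floor, not on another.
- tray_floor (a point): Centre of the inner floor of the shallow plywood tray, 4 mm above the bench; tray fixed, outside 100 mm (x) by 160 mm (y), rim 4 mm thick and 14 mm above the bench. Room for two moulds side by side along y.
- rubber_mould_mid (a point): Round pink rubber mould with a pour hole, 59 x 63 x 53 mm, loose, the point half-way up. Not to be moved.
- control_box (a point): Middle of the grey control box behind the moulds: fixed, 126 x 140 mm in its own x, y, 70 mm high. Not used, only in the way of fingers beside it.
- cup_mid (a point): Pale mixing cup, 69 mm across, 74 mm high, loose, the point half-way up. Not to be moved.
- horse_mid (a point): Grey cast of a rearing horse, 41 x 121 x 150 mm, loose, the point half-way up. Not to be moved.
Mind the look-alikes: they are no part of the job. What is shaped like the part that bears mould_c_mid but turquoise is not meant.

How it is judged (in metres and radians):
On the way, in this order (a step that is already met when the one before it is completed fails the run):
1. every mould is sorted into its place while the drawer is still open ((((x of mould_a_mid in the frame of drawer_floor between -0.082 and 0.082 m and y of mould_a_mid in the frame of drawer_floor between -0.097 and 0.097 m and z of mould_a_mid in the frame of drawer_floor between 0.012 and 0.042 m) and contact force between mould_a and anything else above 3.5 N) or ((x of mould_a_mid in the frame of tray_floor between -0.026 and 0.026 m and y of mould_a_mid in the frame of tray_floor between -0.058 and 0.058 m and z of mould_a_mid in the frame of tray_floor between 0.012 and 0.042 m) and contact force between mould_a and anything else below 3.5 N)) and (((x of mould_b_mid in the frame of drawer_floor between -0.082 and 0.082 m and y of mould_b_mid in the frame of drawer_floor between -0.097 and 0.097 m and z of mould_b_mid in the frame of drawer_floor between 0.012 and 0.042 m) and contact force between mould_b and anything else above 3.5 N) or ((x of mould_b_mid in the frame of tray_floor between -0.026 and 0.026 m and y of mould_b_mid in the frame of tray_floor between -0.058 and 0.058 m and z of mould_b_mid in the frame of tray_floor between 0.012 and 0.042 m) and contact force between mould_b and anything else below 3.5 N)) and (((x of mould_c_mid in the frame of drawer_floor between -0.082 and 0.082 m and y of mould_c_mid in the frame of drawer_floor between -0.097 and 0.097 m and z of mould_c_mid in the frame of drawer_floor between 0.012 and 0.042 m) and contact force between mould_c and anything else above 3.5 N) or ((x of mould_c_mid in the frame of tray_floor between -0.026 and 0.026 m and y of mould_c_mid in the frame of tray_floor between -0.058 and 0.058 m and z of mould_c_mid in the frame of tray_floor between 0.012 and 0.042 m) and contact force between mould_c and anything else below 3.5 N)) and (((x of mould_d_mid in the frame of drawer_floor between -0.082 and 0.082 m and y of mould_d_mid in the frame of drawer_floor between -0.097 and 0.097 m and z of mould_d_mid in the frame of drawer_floor between 0.012 and 0.042 m) and contact force between mould_d and anything else above 3.5 N) or ((x of mould_d_mid in the frame of tray_floor between -0.026 and 0.026 m and y of mould_d_mid in the frame of tray_floor between -0.058 and 0.058 m and z of mould_d_mid in the frame of tray_floor between 0.012 and 0.042 m) and contact force between mould_d and anything else below 3.5 N)) and (((x of mould_e_mid in the frame of drawer_floor between -0.082 and 0.082 m and y of mould_e_mid in the frame of drawer_floor between -0.097 and 0.097 m and z of mould_e_mid in the frame of drawer_floor between 0.012 and 0.042 m) and contact force between mould_e and anything else above 3.5 N) or ((x of mould_e_mid in the frame of tray_floor between -0.026 and 0.026 m and y of mould_e_mid in the frame of tray_floor between -0.058 and 0.058 m and z of mould_e_mid in the frame of tray_floor between 0.012 and 0.042 m) and contact force between mould_e and anything else below 3.5 N)) and value of joint unit_drawer0 above 0.03 m), for 0.2 s.
2. the drawer is pushed fully shut (value of joint unit_drawer0 below 0.008 m), for 0.2 s.
At the end, for the whole second after the job is handed in: the drawer is shut to within 8 mm; every filled mould that was there lies on the drawer's floor, every empty one on the tray's floor inside its rim (centre within 26 mm along x and 58 mm along y of the tray's middle); a mould counts as filled if it rests with more than 3.5 N; all at rest (value of joint unit_drawer0 below 0.008 m and (((x of mould_a_mid in the frame of drawer_floor between -0.082 and 0.082 m and y of mould_a_mid in the frame of drawer_floor between -0.097 and 0.097 m and z of mould_a_mid in the frame of drawer_floor between 0.012 and 0.042 m) and contact force between mould_a and anything else above 3.5 N) or ((x of mould_a_mid in the frame of tray_floor between -0.026 and 0.026 m and y of mould_a_mid in the frame of tray_floor between -0.058 and 0.058 m and z of mould_a_mid in the frame of tray_floor between 0.012 and 0.042 m) and contact force between mould_a and anything else below 3.5 N)) and (((x of mould_b_mid in the frame of drawer_floor between -0.082 and 0.082 m and y of mould_b_mid in the frame of drawer_floor between -0.097 and 0.097 m and z of mould_b_mid in the frame of drawer_floor between 0.012 and 0.042 m) and contact force between mould_b and anything else above 3.5 N) or ((x of mould_b_mid in the frame of tray_floor between -0.026 and 0.026 m and y of mould_b_mid in the frame of tray_floor between -0.058 and 0.058 m and z of mould_b_mid in the frame of tray_floor between 0.012 and 0.042 m) and contact force between mould_b and anything else below 3.5 N)) and (((x of mould_c_mid in the frame of drawer_floor between -0.082 and 0.082 m and y of mould_c_mid in the frame of drawer_floor between -0.097 and 0.097 m and z of mould_c_mid in the frame of drawer_floor between 0.012 and 0.042 m) and contact force between mould_c and anything else above 3.5 N) or ((x of mould_c_mid in the frame of tray_floor between -0.026 and 0.026 m and y of mould_c_mid in the frame of tray_floor between -0.058 and 0.058 m and z of mould_c_mid in the frame of tray_floor between 0.012 and 0.042 m) and contact force between mould_c and anything else below 3.5 N)) and (((x of mould_d_mid in the frame of drawer_floor between -0.082 and 0.082 m and y of mould_d_mid in the frame of drawer_floor between -0.097 and 0.097 m and z of mould_d_mid in the frame of drawer_floor between 0.012 and 0.042 m) and contact force between mould_d and anything else above 3.5 N) or ((x of mould_d_mid in the frame of tray_floor between -0.026 and 0.026 m and y of mould_d_mid in the frame of tray_floor between -0.058 and 0.058 m and z of mould_d_mid in the frame of tray_floor between 0.012 and 0.042 m) and contact force between mould_d and anything else below 3.5 N)) and (((x of mould_e_mid in the frame of drawer_floor between -0.082 and 0.082 m and y of mould_e_mid in the frame of drawer_floor between -0.097 and 0.097 m and z of mould_e_mid in the frame of drawer_floor between 0.012 and 0.042 m) and contact force between mould_e and anything else above 3.5 N) or ((x of mould_e_mid in the frame of tray_floor between -0.026 and 0.026 m and y of mould_e_mid in the frame of tray_floor between -0.058 and 0.058 m and z of mould_e_mid in the frame of tray_floor between 0.012 and 0.042 m) and contact force between mould_e and anything else below 3.5 N)) and linear speed of each of mould_a, mould_b, mould_c, mould_d, mould_e below 0.02 m/s); the robot touches nothing.
It fails at once if the rubber mould is shifted by more than 40 mm (distance of rubber_mould_mid from where it was at the start of the episode above 0.04 m).
It fails at once if the cup is shifted by more than 40 mm (distance of cup_mid from where it was at the start of the episode above 0.04 m).
It fails at once if the horse statuette is shifted by more than 40 mm (distance of horse_mid from where it was at the start of the episode above 0.04 m).
Of mould_a, mould_b, mould_c, mould_d, mould_e only 4 to 5 are there at a start; the rules pass over those that are not, and their reading is None.
At some moment in a run one of mould_a, mould_b, mould_c, mould_d, mould_e may be knocked a few centimetres aside while the robot is not near it.
Once in a run the grip may slacken for a moment while it holds something.
It also fails if it takes over 210 s, if anything falls off the work surface, if the arm or the gripper's body presses on something with over 40 N, if the wrist force passes 120 N, or if a joint passes its speed limit or range.

## Working session

There is one attempt and no reset: what is moved stays moved. The work goes in short steps, Python scripts to look and compute and a shell command to move; the robot and the scene stay as the last step left them, time stands still between calls to the robot, and variables do not carry over. Pictures are saved under pics/ and viewed, at most 14 in all, crops included, and the job is handed in when it is done.

```bash
ls; mkdir -p pics; python3 - <<'E'
from plant import ctrl, imaging
import cv2, numpy as np
print(ctrl.get_obs(), ctrl.tcp_to_grasp)
for n in ["scene","top"]:
    p,d=imaging.snapshot(n); cv2.imwrite(f"pics/{n}0.png",p); np.save(f"{n}0.npy",d)
    m=imaging.camera_model(n); print(n,m, -m["R"].T@m["t"])
E
```

```text
pics
{'clock': 0.0, 'joint_pos': array([ 9.32259207e+01,  2.05900963e+01,  6.34289548e-01, -1.98963492e-02,
       -7.01357437e+01, -1.65070384e+01]), 'qvel': array([ 0.01183551, -0.04431769, -0.03315584,  0.04537926,  0.11435004,
       -0.0733693 ]), 'tau': array([ 1.11887985e-03, -5.82712805e+01,  2.93059409e+01,  6.99733749e+00,
        6.94596136e-03, -1.58343018e-04]), 'tool_pos': array([0.15497573, 0.65643637, 0.20544245]), 'orientation': array([ 1.79906908e+02, -8.08192613e-03, -1.32878867e+01]), 'force': array([-0.17632192, -0.05713752, -0.32546907]), 'moment': array([ 0.03381123, -0.02569015,  0.00530618]), 'gripper_force': 0.0, 'opening': 0.08734137184070795} 0.0188
scene {'mtx': array([[491.19573653,   0.        , 284.46831217],
       [  0.        , 491.19573653, 204.7656751 ],
       [  0.        ,   0.        ,   1.        ]]), 'R': array([[ 0.89516022, -0.44572466,  0.00420784],
       [-0.22154476, -0.45308582, -0.86349937],
       [ 0.38678947,  0.77203806, -0.50433237]]), 't': array([-0.4809552 ,  0.25182913,  0.80897132])} [ 0.1734218  -0.72483003  0.6274685 ]
top {'mtx': array([[414.83225595,   0.        , 275.52606928],
       [  0.        , 414.83225595, 210.86330248],
       [  0.        ,   0.        ,   1.        ]]), 'R': array([[ 0.02644049, -0.99960632,  0.00938605],
       [-0.99039813, -0.02746912, -0.13548799],
       [ 0.13569248, -0.00571356, -0.99073453]]), 't': array([0.08413664, 0.59434796, 0.90122591])} [0.46412691 0.10557894 0.97261292]
```

View pics/scene0.png

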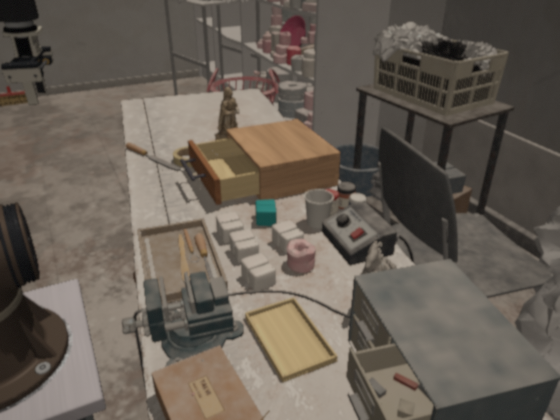

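View pics/top0.png

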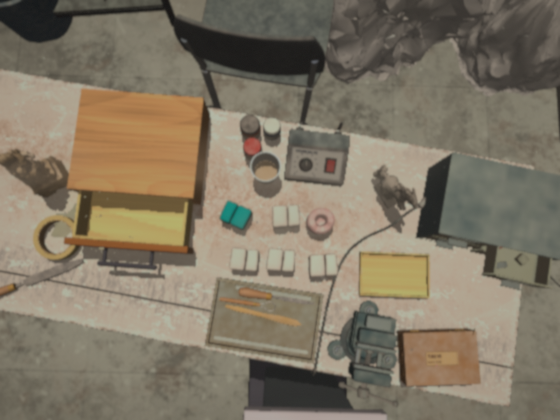

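The top view shows four white moulds at about (245,262), (281,262), (323,266) and (286,217). The same-shaped block at (236,215) is turquoise, so it is the decoy. The drawer is partly open, with its handle at (130,262), and the plywood tray is at (394,275). The rubber mould is at (320,220), the cup at (265,170) and the horse at (395,185). The grey tray with tools at (265,315) isn't the one meant, because it isn't plywood and isn't shallow and empty.

```bash
cat > h.py <<'E'
from plant import ctrl, imaging
import cv2, numpy as np
def ray(m,uv,z):
    """cast pixels onto the plane at height z"""
    uv=np.atleast_2d(np.float64(uv)); d=np.c_[uv,np.ones(len(uv))]@np.linalg.inv(m["mtx"]).T@m["R"]
    c=-m["R"].T@m["t"]; return c+d*((z-c[2])/d[:,2])[:,None]
def cloud(m,d):
    v,u=np.mgrid[:420,:560]; P=np.c_[u.ravel(),v.ravel(),np.ones(u.size)]@np.linalg.inv(m["mtx"]).T*d.reshape(-1,1)
    return ((P-m["t"])@m["R"]).reshape(420,560,3)
def snap(n):
    m=imaging.camera_model(n); p,d=imaging.snapshot(n); return m,p,d
def rects(m,p,C,zlo,zhi,lo,hi,amin=100):
    k=(C[...,2]>zlo)&(C[...,2]<zhi)&cv2.inRange(cv2.cvtColor(p,cv2.COLOR_BGR2HSV),lo,hi).astype(bool)
    k=cv2.morphologyEx(k.astype(np.uint8),cv2.MORPH_CLOSE,np.ones((5,5)))
    return [c for c in cv2.findContours(k,cv2.RETR_EXTERNAL,cv2.CHAIN_APPROX_NONE)[0] if cv2.contourArea(c)>amin]
def mr(m,c,z):
    (x,y),(w,h),a=cv2.minAreaRect(np.float32(ray(m,c[:,0],z)[:,:2]*1000)); return np.round([x,y,w,h,a],1)
E
python3 - <<'E'
from h import *
m,p,d=snap("top"); C=cloud(m,d)
for n,(u,v) in dict(m1=(239,261),m2=(275,262),m3=(317,267),m4=(280,218),tray=(394,275),drawer=(150,215),handle=(130,266),front=(130,245),front2=(170,245),frontL=(90,242),unit=(140,150),rub=(328,214),cup=(265,170),box=(318,165),horse=(395,188),wall_l=(80,215),wall_r=(189,222)).items(): print(n,C[v,u].round(3),p[v,u])
for c in rects(m,p,C,.03,.07,(0,0,120),(180,75,255)): print(cv2.boundingRect(c),mr(m,c,.044),np.median([C[v,u,2] for u,v in c[:,0]]).round(3))
x,y,w,h=180,180,190,120
cv2.imwrite("pics/crop0.png",cv2.resize(p[y:y+h,x:x+w],None,fx=4,fy=4,interpolation=2))
# tray: yellow
for c in rects(m,p,C,-.02,.03,(15,60,80),(35,255,255),800): print("yel",cv2.boundingRect(c),mr(m,c,.01))
np.save("C0.npy",C)
E
```

```text
m1 [0.477 0.179 0.042] [156 177 179]
m2 [0.477 0.098 0.041] [158 179 180]
m3 [0.468 0.005 0.047] [158 179 180]
m4 [0.575 0.09  0.045] [156 177 178]
tray [ 0.455 -0.178  0.004] [ 99 160 180]
drawer [0.576 0.388 0.026] [107 173 180]
handle [0.459 0.413 0.061] [66 68 73]
front [0.504 0.407 0.089] [ 46  85 138]
front2 [0.506 0.323 0.087] [ 68 113 148]
frontL [0.508 0.493 0.086] [ 44  83 134]
unit [0.707 0.396 0.103] [ 83 130 177]
rub [ 0.587 -0.018  0.05 ] [137 151 178]
cup [0.69  0.127 0.023] [108 140 166]
box [0.699 0.006 0.049] [115 128 137]
horse [ 0.641 -0.156  0.094] [77 88 98]
wall_l [0.567 0.528 0.068] [34 52 63]
wall_r [0.561 0.295 0.04 ] [37 54 64]
(309, 253, 29, 24) [474.1  -8.   48.6  62.5   4.7] 0.04
(266, 248, 29, 23) [483.1  86.4  61.9  48.4  85.9] 0.041
(229, 247, 30, 24) [481.7 167.8  62.7  48.5  86.1] 0.04
(307, 208, 28, 26) [574.6  -1.7  57.2  58.1  46.1] 0.045
(272, 204, 28, 24) [581.7  77.6  49.9  61.8   4.8] 0.04
(284, 148, 64, 36) [701.6  10.9 141.1  71.7  84.7] 0.049
(259, 117, 22, 17) [791.5 117.8  38.6  45.9  29.2] 0.051
yel (206, 280, 115, 82) [348.  119.7 247.2 151.5  83.2]
yel (341, 251, 90, 49) [ 454.6 -157.7  109.1  206.3    1.5]
yel (32, 192, 52, 69) [535.1 587.8 111.  154.1  41.5]
yel (85, 191, 100, 52) [574.5 426.4 221.3 105.5  87.2]
yel (189, 137, 88, 117) [612.9 225.8 185.8 267.8  70.6]
yel (0, 119, 75, 73) [712.2 673.5 211.8 147.1  81. ]
```

View pics/crop0.png

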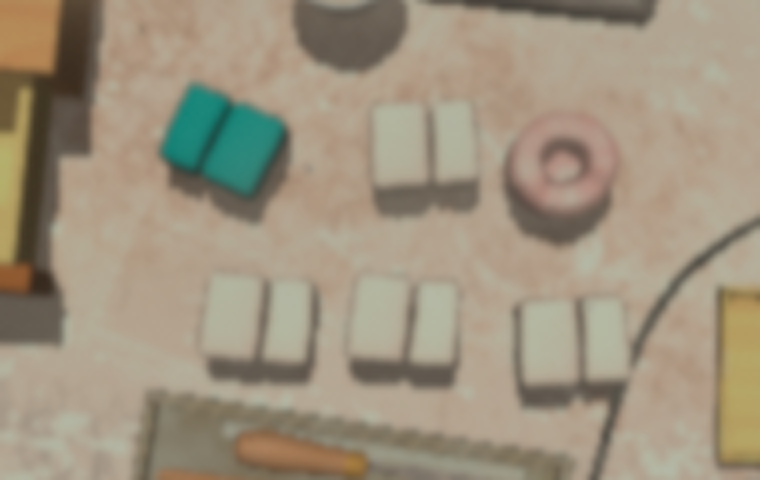

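The enlarged crop shows four white moulds with the turquoise look-alike at crop (225,140), so only the white ones count. Next I'll measure the unit, drawer and tray edges, and check heights from the scene view.

```bash
python3 - <<'E'
from h import *
m,p,d=snap("top"); C=cloud(m,d)
k=((C[...,2]>.09)&(C[...,2]<.115)).astype(np.uint8)
k[:, 210:]=0; k[:,:65]=0; k=cv2.morphologyEx(k,cv2.MORPH_OPEN,np.ones((7,7)))
for c in cv2.findContours(k,0,1)[0]:
    if cv2.contourArea(c)>800: print("unit",mr(m,c,.099))
hsv=cv2.cvtColor(p,cv2.COLOR_BGR2HSV); print(hsv[275,394],hsv[275,350],hsv[240,394],hsv[310,394])
k=cv2.inRange(hsv,(17,95,100),(32,255,255)); k[:,:345]=0;k=cv2.morphologyEx(k,cv2.MORPH_OPEN,np.ones((5,5)))
for c in cv2.findContours(k,0,1)[0]:
    if cv2.contourArea(c)>800: print("tray",cv2.boundingRect(c),mr(m,c,.004))
k=((C[...,2]>.045)&(C[...,2]<.075)).astype(np.uint8); k[:252]=0;k[290:]=0;k[:,200:]=0;k[:,:90]=0
for c in cv2.findContours(k,0,1)[0]:
    if cv2.contourArea(c)>60: print("handle",cv2.boundingRect(c),mr(m,c,.061))
k=((C[...,2]>.075)&(C[...,2]<.1)).astype(np.uint8); k[:232]=0;k[258:]=0;k[:,200:]=0;k[:,:60]=0
for c in cv2.findContours(k,0,1)[0]:
    if cv2.contourArea(c)>60: print("front",cv2.boundingRect(c),mr(m,c,.087))
print("toolrim",[C[v,u].round(3) for u,v in [(217,284),(250,285),(281,288),(300,291),(320,293)]])
m2,p2,d2=snap("scene"); C2=cloud(m2,d2)
# second view: pixel of each object's top in scene, compare height
for n,X in dict(m1=(.482,.175,.044),m2=(.483,.095,.044),m3=(.474,.003,.044),m4=(.582,.09,.044),tray=(.455,-.178,.004),drawer=(.58,.41,.022),handle=(.459,.413,.061)).items():
    q=m2["R"]@np.array(X)+m2["t"]; u,v=(m2["mtx"]@q)[:2]/q[2]; print(n,int(u),int(v),C2[int(v),int(u)].round(3))
for c in rects(m2,p2,C2,.035,.055,(0,0,100),(180,70,255),80): print(cv2.boundingRect(c),mr(m2,c,.044))
E
```

```text
unit [726.5 406.5 272.2 226.7  87.2]
[ 22 114 181] [ 15  56 178] [ 23  40 180] [ 15  51 174]
tray (360, 252, 69, 46) [ 455.5 -177.7  158.7   99.9   88.8]
handle (97, 252, 60, 18) [471.1 421.   36.7 128.4   1.5]
front (64, 232, 125, 21) [509.9 416.3  42.5 264.    1.5]
toolrim [array([0.424, 0.227, 0.025]), array([0.424, 0.153, 0.025]), array([0.419, 0.083, 0.025]), array([0.414, 0.04 , 0.025]), array([ 0.41 , -0.006,  0.013])]
m1 228 217 [0.482 0.176 0.044]
m2 241 234 [0.482 0.098 0.044]
m3 255 259 [0.474 0.004 0.044]
m4 284 224 [0.583 0.094 0.043]
tray 287 337 [ 0.454 -0.176  0.004]
drawer 231 174 [0.581 0.415 0.022]
handle 186 170 [0.456 0.406 0.066]
(169, 378, 19, 34) [ 249.  -240.1   57.8   24.5   73.5]
(241, 253, 35, 26) [470.5 -16.2  51.   70.1   2.2]
(272, 220, 44, 39) [572.8  35.3 142.2  59.9  87.5]
(324, 211, 49, 39) [694.6  16.  139.9  65.8  87.3]
(216, 211, 43, 40) [4.798e+02 1.195e+02 5.250e+01 1.561e+02 1.000e-01]
(308, 196, 30, 7) [715.5 152.9  29.2  69.6  63.9]
(349, 193, 18, 10) [794.8 122.5  44.3  41.7  64. ]
```

Both views agree on the heights: mould tops 44 mm, tray floor 4 mm, drawer floor 22 mm. Unit front is at x≈0.613 and the handle bar at x≈0.458, y≈0.42, so the drawer is about 0.12 m open. I'll move above the handle.

```bash
python3 -m crank '[[[0.03,-0.024,0],[0,0,-8.5],-0.3],[[0.034,-0.026,0],[0,0,-8.5],-0.3],[[0.034,-0.026,0],[0,0,-8.5],-0.3],[[0.034,-0.026,0],[0,0,-8.5],-0.3],[[0.034,-0.026,0],[0,0,-8.5],-0.3],[[0.034,-0.026,0],[0,0,-8.5],-0.3],[[0.034,-0.026,0],[0,0,-8.5],-0.3],[[0.034,-0.026,0],[0,0,-8.5],-0.3],[[0.034,-0.026,-0.02],[0,0,-8.0],-0.3],[[0,0,-0.03],[0,0,0],-0.3],[[0,0,0],[0,0,0],-0.3],[[0,0,0],[0,0,0],-0.3]]'; python3 - <<'E'
from h import *
m,p,d=snap("wrist"); cv2.imwrite("pics/w1.png",p); o=ctrl.get_obs()
print(o["tool_pos"],o["orientation"],o["opening"],-m["R"].T@m["t"]); 
C=cloud(m,d); k=((C[...,2]>.05)&(C[...,2]<.075)&(C[...,0]<.48)).astype(np.uint8)
for c in cv2.findContours(k,0,1)[0]:
    if cv2.contourArea(c)>100: print(cv2.boundingRect(c),mr(m,c,.061),np.median(C[k>0],0))
E
```

```text
clock: 1.45
tool_pos: [0.4571, 0.4248, 0.1565]
orientation: [180.0, -0.1, -89.2]
force: [1.2, 0.6, 1.0]
opening: 0.0309
gripper_force: 0.0
[0.45720439 0.42577721 0.15752643] [-1.79944539e+02  2.62797657e-02 -8.91946189e+01] 0.03095009109834451 [0.45868529 0.34553788 0.33417715]
(249, 127, 30, 135) [467.2 419.7 129.9  25.9  89.9] [0.4626897  0.40958817 0.06449309]
```

View pics/w1.png

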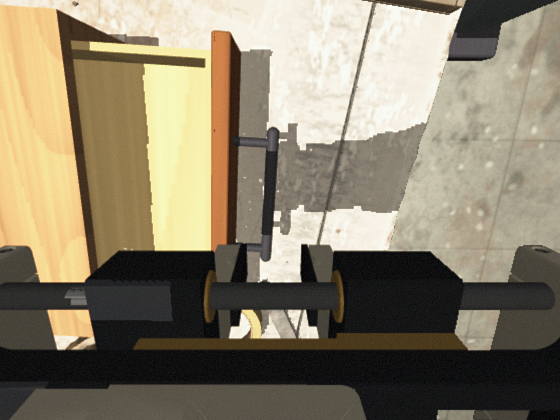

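```bash
python3 - <<'E'
from h import *
m,p,d=snap("wrist"); C=cloud(m,d)
# bar cross-section and drawer walls/unit edge along rows
for v in (150,170,190,210):
    r=C[v]; k=(r[:,2]>.056)&(r[:,2]<.072)&(r[:,0]<.475); print(v,r[k][:,0].min().round(4),r[k][:,0].max().round(4),np.median(r[k][:,1]).round(3), np.where(k)[0][[0,-1]])
E
```

```text
150 0.4544 0.4652 0.376 [266 278]
170 0.456 0.466 0.393 [265 276]
190 0.4566 0.4668 0.412 [264 275]
210 0.4573 0.4677 0.431 [263 274]
```

The wrist view shows the handle bar from (272,135) to (265,255), turned about −2.6°. Its centre is at (0.462, 0.42). I'll descend, straddle it and grip.

```bash
python3 -m crank '[[[0.005,-0.004,-0.02],[0,0,-3.4],-0.32],[[0,0,-0.04],[0,0,0],-0.32],[[0,0,-0.035],[0,0,0],-0.32],[[0,0,-0.02],[0,0,0],-0.32],[[0,0,0],[0,0,0],-0.32],[[0,0,0],[0,0,0],-1],[[0,0,0],[0,0,0],-1],[[0,0,0],[0,0,0],-1],[[0,0,0],[0,0,0],-1]]'
```

```text
clock: 2.45
tool_pos: [0.4627, 0.4221, 0.0431]
orientation: [-179.9, 0.2, -92.7]
force: [-0.6, 1.4, 5.2]
opening: 0.0072
gripper_force: 27.6
```

```bash
python3 -m crank '[[[-0.01,0.0005,0],[0,0,0],-1],[[-0.01,0.0005,0],[0,0,0],-1],[[-0.01,0.0005,0],[0,0,0],-1],[[-0.008,0.0003,0],[0,0,0],-1],[[0,0,0],[0,0,0],-1],[[0,0,0],[0,0,0],-1]]'
```

```text
clock: 3.05
tool_pos: [0.4243, 0.424, 0.0431]
orientation: [-179.9, 0.2, -92.6]
force: [-0.7, 0.5, 6.7]
opening: 0.0074
gripper_force: 28.1
```

```bash
python3 -m crank '[[[0,0,0],[0,0,0],-0.32],[[0,0,0],[0,0,0],-0.32],[[0,0,0],[0,0,0],-0.32],[[0,0,0.04],[0,0,0],-0.32],[[0,0,0.05],[0,0,0],0.2],[[0,0,0.05],[0,0,0],0.6],[[0.015,-0.045,0],[0,0,-1.4],0.6],[[0.015,-0.045,0],[0,0,0],0.6],[[0.014,-0.045,0],[0,0,0],0.6],[[0.014,-0.035,0],[0,0,0],0.6],[[0,0,0],[0,0,0],0.6]]'; cat > look.py <<'E'
from h import *
import sys
m,p,d=snap("top"); C=cloud(m,d)
if len(sys.argv)>1: cv2.imwrite(sys.argv[1],p)
for c in rects(m,p,C,.03,.056,(0,0,120),(180,75,255)):
    r=mr(m,c,.044)
    if 40<min(r[2:4])<70 and max(r[2:4])<75: print("top",cv2.boundingRect(c),r)
m,p,d=snap("wrist"); C=cloud(m,d)
for c in rects(m,p,C,.03,.056,(0,0,120),(180,75,255),400):
    r=mr(m,c,.044)
    if 40<min(r[2:4]) and max(r[2:4])<75: print("wrist",cv2.boundingRect(c),r)
o=ctrl.get_obs(); print(o["tool_pos"].round(4),o["orientation"].round(1),o["force"].round(2),o["opening"].round(4))
E
python3 look.py pics/top2.png; python3 - <<'E'
from h import *
m,p,d=snap("top"); C=cloud(m,d)
k=((C[...,2]>.075)&(C[...,2]<.1)).astype(np.uint8); k[:240]=0;k[275:]=0;k[:,200:]=0;k[:,:60]=0
for c in cv2.findContours(k,0,1)[0]:
    if cv2.contourArea(c)>60: print("front",cv2.boundingRect(c),mr(m,c,.087))
hsv=cv2.cvtColor(p,cv2.COLOR_BGR2HSV)
k=((abs(C[...,2]-.022)<.008)&(hsv[...,1]>80)).astype(np.uint8);k[:,200:]=0;k[:,:70]=0;k=cv2.morphologyEx(k,2,np.ones((5,5)))
for c in cv2.findContours(k,0,1)[0]:
    if cv2.contourArea(c)>800: print("floor",cv2.boundingRect(c),mr(m,c,.022))
E
```

```text
clock: 4.15
tool_pos: [0.4825, 0.2488, 0.1814]
orientation: [180.0, -0.0, -94.3]
force: [-0.2, 0.4, 0.5]
opening: 0.0699
gripper_force: 0.0
top (309, 253, 29, 24) [474.1  -8.   48.6  62.6   4.7]
top (266, 248, 29, 23) [483.1  86.4  61.9  48.4  85.9]
top (230, 247, 29, 24) [481.7 167.5  62.1  48.7  85.8]
top (307, 208, 28, 26) [574.   -1.1  57.2  59.7  46.1]
top (272, 204, 28, 24) [581.7  77.6  49.9  61.8   4.8]
wrist (244, 79, 49, 65) [481.9 167.6  60.7  47.3  86.7]
wrist (234, 0, 53, 58) [483.2  94.2  46.7  47.7  85.7]
wrist (123, 0, 62, 59) [580.5  84.2  47.6  48.8   4.3]Traceback (most recent call last):
  File "look.py", line 12, in <module>
    o=ctrl.get_obs(); print(o["tool_pos"].round(4),o["orientation"].round(1),o["force"].round(2),o["opening"].round(4))
                                                                                                 ^^^^^^^^^^^^^^^^^^
AttributeError: 'float' object has no attribute 'round'
```

```bash
sed -i 's/o\["opening"\].round(4)/round(o["opening"],4)/' look.py; python3 -m crank '[[[0,-0.04,-0.01],[0,0,0],0.5],[[0,-0.0405,-0.03],[0,0,0],0.5],[[0,0,-0.045],[0,0,0],0.5],[[0,0,-0.045],[0,0,0],0.5],[[0,0,-0.03],[0,0,0],0.5],[[0,0,-0.009],[0,0,0],0.5],[[0,0,0],[0,0,0],0.5],[[0,0,0],[0,0,0],-1],[[0,0,0],[0,0,0],-1],[[0,0,0],[0,0,0],-1],[[0,0,0],[0,0,0],-1]]'
```

```text
clock: 5.4
tool_pos: [0.4829, 0.1734, 0.014]
orientation: [-179.9, 0.1, -94.1]
force: [-2.6, 2.0, 6.7]
opening: 0.0473
gripper_force: 30.0
```

```bash
python3 -m crank '[[[0,0,0.02],[0,0,0],-1],[[0,0,0.03],[0,0,0],-1],[[0,0,0.03],[0,0,0],-1],[[0,0,0.03],[0,0,0],-1],[[0,0,0],[0,0,0],-1],[[0,0,0],[0,0,0],-1],[[0,0,0],[0,0,0],-1],[[0,0,0],[0,0,0],-1]]'
```

```text
clock: 6.2
tool_pos: [0.4814, 0.172, 0.1215]
orientation: [179.9, -0.1, -94.1]
force: [-0.1, -0.6, -1.2]
opening: 0.0471
gripper_force: 29.9
```

M1 reads −1.2 N, so it is empty. I'll take the force again to confirm, and see whether the camera can find the drawer geometry from here.

```bash
python3 -m crank '[[[0,0,0.02],[0,0,0],-1],[[0,0,0],[0,0,0],-1],[[0,0,0],[0,0,0],-1],[[0,0,0],[0,0,0],-1],[[0,0,0],[0,0,0],-1]]'; python3 look.py pics/top3.png
```

```text
clock: 6.7
tool_pos: [0.4816, 0.1723, 0.1417]
orientation: [179.9, -0.1, -94.1]
force: [0.7, -1.2, -2.0]
opening: 0.0468
gripper_force: 29.9
top (309, 253, 29, 24) [474.1  -8.   48.6  62.6   4.7]
top (266, 248, 29, 23) [483.1  86.4  61.9  48.4  85.9]
top (307, 208, 28, 26) [574.   -1.1  57.2  59.7  46.1]
top (272, 204, 28, 23) [582.6  77.4  50.1  61.    1.6]
wrist (238, 70, 56, 74) [482.9  85.9  60.1  47.2  85.7]
wrist (118, 65, 69, 78) [580.8  77.   47.6  60.7   4.2]
[0.4818 0.1724 0.142 ] [180.   -0.  -94.1] [-0.25 -0.77 -1.49] 0.0467
```

View pics/top3.png

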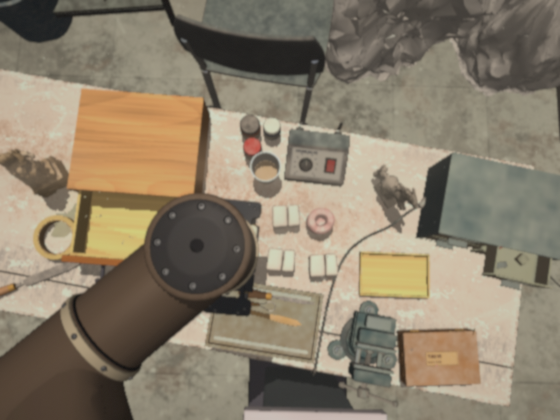

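M1 weighs about 1.5 N, so it is empty and goes to the tray's far slot. The top view shows the drawer pulled out, three moulds left at (281,262), (323,266) and (286,217), and the tray at (394,275). First I'll check what stands near the tray.

```bash
python3 - <<'E'
from h import *
m,p,d=snap("top"); C=cloud(m,d)
for x in np.arange(.33,.60,.03):
    q=[]
    for y in np.arange(-.34,-.05,.03):
        k=(abs(C[...,0]-x)<.015)&(abs(C[...,1]-y)<.015); q.append(round(float(C[k][:,2].max()),2) if k.any() else None)
    print(round(x,2),q)
k=(C[...,0]>.2)&(C[...,0]<.45)&(C[...,1]<-.02)&(C[...,1]>-.3)&(C[...,2]>.05)&(C[...,2]<.3); print(C[k].max(0),C[k].min(0))
E
```

```text
0.33 [0.06, 0.05, 0.05, 0.05, 0.05, 0.05, 0.12, 0.12, 0.12, 0.12]
0.36 [0.06, 0.0, 0.0, 0.01, 0.0, 0.0, 0.09, 0.11, 0.12, 0.12]
0.39 [0.01, 0.0, 0.0, 0.0, 0.0, 0.01, 0.0, 0.03, 0.09, 0.09]
0.42 [0.0, 0.01, 0.0, 0.02, 0.02, 0.02, 0.02, 0.02, 0.02, 0.0]
0.45 [0.14, 0.0, 0.0, 0.02, 0.01, 0.01, 0.01, 0.01, 0.02, 0.0]
0.48 [0.13, 0.0, 0.01, 0.02, 0.01, 0.01, 0.01, 0.01, 0.02, 0.01]
0.51 [0.15, 0.1, 0.1, 0.02, 0.02, 0.02, 0.02, 0.02, 0.02, 0.01]
0.54 [0.15, 0.15, 0.15, 0.15, 0.15, 0.01, 0.0, 0.01, 0.01, 0.01]
0.57 [0.15, 0.15, 0.15, 0.15, 0.15, 0.01, 0.01, 0.01, 0.01, 0.0]
[ 0.37854938 -0.05983469  0.12427813] [ 0.20065091 -0.29949718  0.05000594]
```

M1 goes into the tray's near half with the tool turned to yaw −181. That keeps the gripper body clear of the cabinet (x>0.53) and the machine (x<0.4).

```bash
python3 -m crank '[[[-0.001,-0.026,0],[0,0,-8.5],-1],[[-0.001,-0.031,0],[0,0,-8.5],-1],[[-0.001,-0.031,0],[0,0,-8.5],-1],[[-0.001,-0.031,0],[0,0,-8.5],-1],[[-0.001,-0.031,0],[0,0,-8.5],-1],[[-0.002,-0.031,0],[0,0,-8.5],-1],[[-0.002,-0.031,0],[0,0,-8.5],-1],[[-0.002,-0.031,0],[0,0,-8.5],-1],[[-0.002,-0.031,0],[0,0,-8.5],-1],[[-0.002,-0.031,0],[0,0,-8.5],-1],[[-0.002,0,0],[0,0,-2],-1],[[0,0,0],[0,0,0],-1]]'; python3 look.py
```

```text
clock: 8.05
tool_pos: [0.4646, -0.1333, 0.1424]
orientation: [180.0, -0.0, 178.8]
force: [0.4, 0.5, -1.6]
opening: 0.0462
gripper_force: 30.0
top (307, 208, 28, 26) [574.   -1.1  57.2  59.7  46.1]
top (272, 204, 28, 24) [581.5  77.6  50.2  61.8   4.8]
wrist (457, 189, 78, 50) [479.7  80.9  64.4  50.1  83.6]
wrist (367, 178, 67, 54) [471.2 -12.3  50.4  62.5   4.1]
[ 0.4651 -0.1324  0.1425] [180.   0. 179.] [ 0.13 -0.14 -2.77] 0.0464
```

```bash
python3 -m crank '[[[0,0,-0.045],[0,0,0],-1],[[0,0,-0.04],[0,0,0],-1],[[0,0,-0.025],[0,0,0],-1],[[0,0,-0.008],[0,0,0],-1],[[0,0,-0.004],[0,0,0],-1],[[0,0,0],[0,0,0],-1],[[0,0,0],[0,0,0],-1]]'
```

```text
clock: 8.85
tool_pos: [0.4733, -0.1322, 0.0245]
orientation: [-179.9, 0.8, 179.3]
force: [6.5, -6.2, 16.7]
opening: 0.0468
gripper_force: 29.9
```

```bash
python3 -m crank '[[[0,0,0.02],[0,0,0],-1],[[0,0,0.02],[0,0,0],-1],[[0,0,0],[0,0,0],-1],[[0,0,0],[0,0,0],-1]]'; python3 - <<'E'
from h import *
m,p,d=snap("scene"); cv2.imwrite("pics/s2.png",cv2.resize(p[190:400,110:390],None,fx=2.8,fy=2.8))
m,p,d=snap("wrist"); cv2.imwrite("pics/w2.png",p)
E
```

```text
clock: 9.25
tool_pos: [0.4655, -0.1318, 0.0608]
orientation: [180.0, 0.1, 179.0]
force: [-0.5, 0.4, -1.9]
opening: 0.0465
gripper_force: 30.0
```

View pics/s2.png

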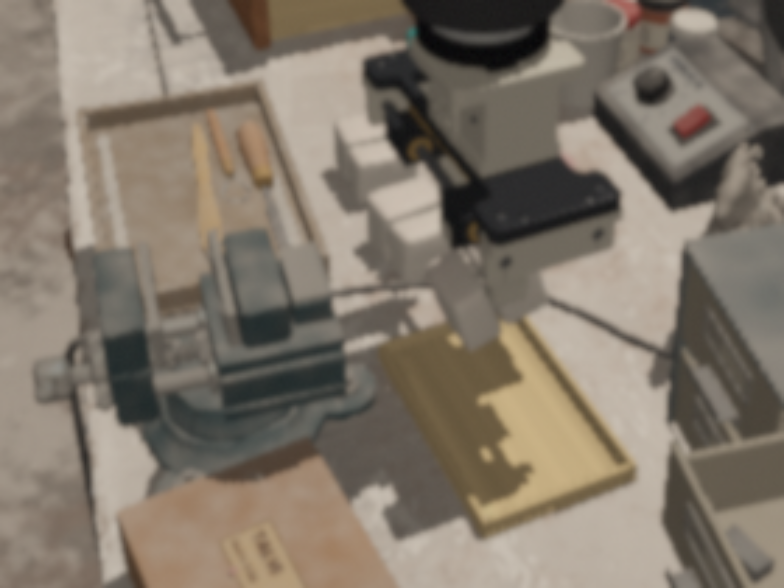

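View pics/w2.png

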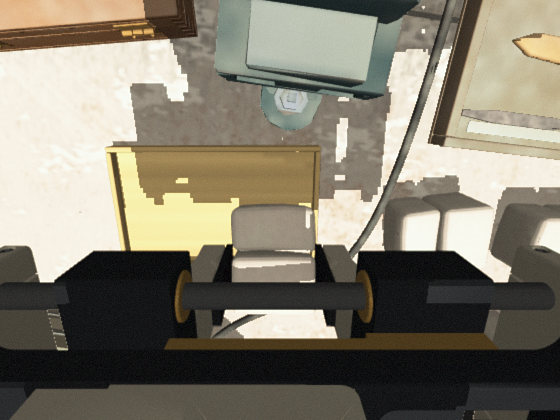

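The wrist view shows the mould held at (273,235) above the tray corner, with the vise at (300,90). Nothing obvious is in the way. I'll check whether the mould tilted or slid in the grip.

```bash
python3 - <<'E'
from h import *
m,p,d=snap("wrist"); C=cloud(m,d); o=ctrl.get_obs(); print(o["tool_pos"],o["force"])
P=C[200:282:6,273]; print(P.round(3))
P=C[212:246,238:308].reshape(-1,3); A=np.c_[P[:,:2],np.ones(len(P))]; s=np.linalg.lstsq(A,P[:,2],rcond=None)[0]; print("slope deg",np.degrees(np.arctan(s[:2])), "rms",np.std(A@s-P[:,2]))
for v in (215,230,245): r=C[v,225:325:8]; print(r.round(3).tolist())
E
```

```text
[ 0.46450372 -0.13217621  0.05978759] [ 4.67788380e-01 -2.31164868e-04 -1.50557970e+00]
[[ 0.451 -0.132  0.002]
 [ 0.435 -0.132  0.074]
 [ 0.437 -0.132  0.077]
 [ 0.441 -0.132  0.078]
 [ 0.444 -0.132  0.079]
 [ 0.447 -0.132  0.08 ]
 [ 0.45  -0.132  0.081]
 [ 0.454 -0.132  0.08 ]
 [ 0.457 -0.132  0.082]
 [ 0.461 -0.132  0.081]
 [ 0.462 -0.132  0.086]
 [ 0.466 -0.133  0.087]
 [ 0.468 -0.133  0.089]
 [ 0.472 -0.133  0.089]]
slope deg [-38.98957477   0.20283487] rms 0.009369816786097902
[[0.463, -0.172, 0.002], [0.439, -0.155, 0.076], [0.439, -0.15, 0.077], [0.439, -0.145, 0.078], [0.439, -0.141, 0.078], [0.439, -0.137, 0.077], [0.439, -0.132, 0.078], [0.439, -0.128, 0.077], [0.439, -0.123, 0.078], [0.44, -0.119, 0.076], [0.44, -0.114, 0.077], [0.44, -0.109, 0.076], [0.466, -0.093, -0.001]]
[[0.476, -0.173, 0.004], [0.447, -0.155, 0.079], [0.447, -0.15, 0.08], [0.447, -0.146, 0.08], [0.447, -0.141, 0.079], [0.447, -0.137, 0.079], [0.447, -0.132, 0.08], [0.447, -0.128, 0.08], [0.447, -0.123, 0.08], [0.447, -0.119, 0.08], [0.386, -0.131, 0.238], [0.448, -0.109, 0.078], [0.479, -0.092, -0.0]]
[[0.49, -0.174, 0.003], [0.456, -0.155, 0.079], [0.455, -0.15, 0.082], [0.455, -0.146, 0.082], [0.455, -0.141, 0.083], [0.456, -0.137, 0.081], [0.455, -0.132, 0.082], [0.456, -0.128, 0.081], [0.456, -0.123, 0.081], [0.456, -0.119, 0.081], [0.455, -0.114, 0.082], [0.457, -0.11, 0.08], [0.456, -0.105, 0.083]]
```

The mould has rotated about 16° in the grip, −x end low, which looks like the slackening. I'll turn the tool to level it, then measure again.

```bash
cat > held.py <<'E'
from h import *
m,p,d=snap("wrist"); C=cloud(m,d); o=ctrl.get_obs(); print(o["tool_pos"].round(4),o["orientation"].round(1),o["force"].round(1))
k=(C[...,2]>.04)&(abs(C[...,1]-o["tool_pos"][1])<.017)&(C[...,2]<o["tool_pos"][2]+.045)&(abs(C[...,0]-o["tool_pos"][0])<.045)
k&=cv2.inRange(cv2.cvtColor(p,cv2.COLOR_BGR2HSV),(0,0,90),(180,75,255))>0
P=C[k]
for x in np.arange(P[:,0].min(),P[:,0].max(),.006):
    q=P[abs(P[:,0]-x)<.003]; print(round(x,3),np.median(q[:,2]).round(4),len(q))
E
python3 -m crank '[[[0,0,0],[0,8,0],-1],[[0,0,0],[0,8,0],-1],[[0,0,0],[0,0,0],-1],[[0,0,0],[0,0,0],-1]]'; python3 held.py
```

```text
clock: 9.8
tool_pos: [0.4649, -0.1324, 0.0582]
orientation: [-179.7, -16.2, 178.9]
force: [-0.4, 0.8, -1.7]
opening: 0.0468
gripper_force: 30.0
[ 0.4645 -0.1324  0.0591] [-179.7  -16.1  178.9] [-0.9 -0.  -1.2]
0.44 0.0801 314
0.446 0.082 647
0.452 0.0819 651
0.458 0.0819 640
0.464 0.0813 495
0.47 0.083 635
0.476 0.0845 672
0.482 0.0846 388
0.488 nan 0
0.494 nan 0
0.5 0.0844 299
  return _methods._mean(a, axis=axis, dtype=dtype,
  ret = ret.dtype.type(ret / rcount)
```

```bash
python3 -m crank '[[[-0.012,0,0],[0,1,0],-1],[[0,0,-0.02],[0,0,0],-1],[[0,0,-0.01],[0,0,0],-1],[[0,0,-0.004],[0,0,0],-1],[[0,0,0],[0,0,0],-1],[[0,0,0],[0,0,0],-1]]'
```

```text
clock: 10.45
tool_pos: [0.4533, -0.1325, 0.0272]
orientation: [-179.7, -16.9, 178.9]
force: [-0.2, -0.2, -0.5]
opening: 0.0465
gripper_force: 30.0
```

```bash
python3 -m crank '[[[0,0,-0.003],[0,0,0],-1],[[0,0,0],[0,0,0],-1],[[0,0,0],[0,0,0],-1]]'
```

```text
clock: 10.75
tool_pos: [0.4531, -0.1325, 0.0237]
orientation: [-179.7, -17.0, 178.9]
force: [0.2, 0.6, -0.9]
opening: 0.0462
gripper_force: 30.0
```

```bash
python3 -m crank '[[[0,0,-0.001],[0,0,0],-1],[[0,0,0],[0,0,0],0.4],[[0,0,0],[0,0,0],0.4],[[0,0,0],[0,0,0],0.4],[[0,0,0.03],[0,0,0],0.4],[[0,0,0.04],[0,0,0],0.4],[[0.005,0.03,0.04],[0,-8.5,0],0.4],[[0.005,0.04,0.02],[0,-8.5,0],0.4],[[0.005,0.04,0],[0,0,0],0.4],[[0,0.03,0],[0,0,0],0.4],[[0,0,0],[0,0,0],0.4]]'; python3 look.py
```

```text
clock: 11.85
tool_pos: [0.4683, 0.0101, 0.1538]
orientation: [179.9, 0.2, 179.1]
force: [0.5, 0.7, -0.4]
opening: 0.0612
gripper_force: 0.0
top (307, 208, 28, 26) [574.   -1.1  57.2  59.7  46.1]
top (272, 204, 28, 24) [581.7  77.6  49.9  61.8   4.8]
wrist (317, 186, 67, 48) [480.5  84.2  62.2  49.7  87.2]
wrist (223, 177, 64, 50) [472.1  -9.   48.   60.7   4. ]
wrist (101, 161, 60, 63) [ 459.7 -131.4   52.4   62.6   89. ]
[0.468  0.008  0.1527] [180.   0. 179.] [0.19 0.13 0.4 ] 0.0614
```

M1 lies flat in the tray at (0.460, −0.131). Next is M3 at (0.473, −0.009).

```bash
python3 -m crank '[[[0,0,0],[0,0,8.5],0.5],[[0,-0.002,0],[0,0,8.5],0.5],[[0,-0.002,0],[0,0,8.5],0.5],[[0,-0.002,0],[0,0,8.5],0.5],[[0,-0.002,0],[0,0,8.5],0.5],[[0.001,-0.002,0],[0,0,8.5],0.5],[[0.001,-0.002,0],[0,0,8.5],0.5],[[0.001,-0.002,0],[0,0,8.5],0.5],[[0.001,-0.002,0],[0,0,8.5],0.5],[[0.001,-0.001,0],[0,0,8.5],0.5],[[0,0,0],[0,0,8.5],0.5],[[0,0,0],[0,0,2],0.5]]'; python3 -m crank '[[[0,0,-0.04],[0,0,0],0.5],[[0,0,-0.04],[0,0,0],0.5],[[0,0,0],[0,0,0],0.5],[[0,0,0],[0,0,0],0.5]]'
```

```text
clock: 13.15
tool_pos: [0.4729, -0.0108, 0.1518]
orientation: [179.9, -0.0, -85.4]
force: [-0.8, 0.6, 0.0]
opening: 0.0653
gripper_force: 0.0
clock: 13.55
tool_pos: [0.4729, -0.0106, 0.0725]
orientation: [179.9, -0.1, -85.6]
force: [0.6, -0.3, 0.7]
opening: 0.066
gripper_force: 0.0
```

```bash
python3 -m crank '[[[0,0.002,-0.03],[0,0,0],0.5],[[0,0,-0.025],[0,0,0],0.5],[[0,0,-0.008],[0,0,0],0.5],[[0,0,0],[0,0,0],0.5],[[0,0,0],[0,0,0],-1],[[0,0,0],[0,0,0],-1],[[0,0,0],[0,0,0],-1],[[0,0,0],[0,0,0],-1]]'; python3 -m crank '[[[0,0,0.03],[0,0,0],-1],[[0,0,0.04],[0,0,0],-1],[[0,0,0.04],[0,0,0],-1],[[0,0,0.03],[0,0,0],-1],[[0,0,0],[0,0,0],-1],[[0,0,0],[0,0,0],-1],[[0,0,0],[0,0,0],-1],[[0,0,0],[0,0,0],-1]]'; python3 look.py
```

```text
clock: 14.35
tool_pos: [0.4738, -0.0073, 0.0104]
orientation: [-179.9, 0.0, -85.6]
force: [-1.2, -0.7, 7.5]
opening: 0.0471
gripper_force: 30.0
clock: 15.15
tool_pos: [0.4721, -0.0079, 0.1482]
orientation: [179.9, -0.0, -85.6]
force: [0.2, 0.4, -2.1]
opening: 0.0469
gripper_force: 29.9
top (272, 204, 28, 24) [581.7  77.6  49.9  61.8   4.8]
wrist (140, 165, 61, 65) [573.4  -3.4  59.8  59.   48.6]
wrist (261, 26, 75, 67) [ 461.1 -133.    48.8   61.6   89.8]
[ 0.4725 -0.0078  0.1484] [179.9  -0.  -85.6] [-0.34  0.34 -1.49] 0.0472
```

M3 is empty too (about 1.7 N), so it goes to the tray's far half. I'll get the cabinet corner first, since it limits the gripper body.

```bash
python3 - <<'E'
from h import *
m=imaging.camera_model("top"); print(ray(m,[(418,232),(420,236),(424,234),(440,157)],.15).round(3), ray(m,[(418,232),(420,236)],.10).round(3))
m,p,d=snap("wrist"); C=cloud(m,d); k=(C[...,2]>.085)&(C[...,2]<.17)&(C[...,1]<-.15)&(C[...,0]>.4); P=C[k]; print(P.min(0),P.max(0))
for x in np.arange(.5,.56,.01):
    q=P[abs(P[:,0]-x)<.005]; print(round(x,2),len(q),q[:,1].max().round(3) if len(q) else None)
o=ctrl.get_obs(); print(o["tool_pos"])
E
```

```text
[[ 0.542 -0.184  0.15 ]
 [ 0.534 -0.188  0.15 ]
 [ 0.538 -0.196  0.15 ]
 [ 0.697 -0.233  0.15 ]] [[ 0.547 -0.202  0.1  ]
 [ 0.539 -0.206  0.1  ]]
[ 0.63308687 -0.15158896  0.08502202] [ 0.64780961 -0.15004966  0.08623867]
0.5 0 None
0.51 0 None
0.52 0 None
0.53 0 None
0.54 0 None
0.55 0 None
0.56 0 None
[ 0.47260787 -0.00776476  0.14855511]
```

```bash
python3 -m crank '[[[-0.001,-0.016,0],[0,0,-8.5],-1],[[-0.002,-0.019,0],[0,0,-8.5],-1],[[-0.002,-0.019,0],[0,0,-8.5],-1],[[-0.002,-0.019,0],[0,0,-8.5],-1],[[-0.002,-0.019,0],[0,0,-8.5],-1],[[-0.003,-0.019,0],[0,0,-8.5],-1],[[-0.003,-0.019,0],[0,0,-8.5],-1],[[-0.003,-0.019,0],[0,0,-8.5],-1],[[-0.003,-0.019,0],[0,0,-8.5],-1],[[-0.003,-0.018,0],[0,0,-8.5],-1],[[-0.001,-0.018,0],[0,0,-8.5],-1],[[0,0,0],[0,0,-2],-1]]'; python3 -m crank '[[[0,0,-0.03],[0,0,0],-1],[[0,0,-0.03],[0,0,0],-1],[[0,0,0],[0,0,0],-1],[[0,0,0],[0,0,0],-1]]'; python3 held.py 2>/dev/null
```

```text
clock: 16.5
tool_pos: [0.4477, -0.2131, 0.1488]
orientation: [-180.0, -0.1, 178.5]
force: [-0.1, 0.8, -2.7]
opening: 0.0471
gripper_force: 29.9
clock: 16.9
tool_pos: [0.4479, -0.2118, 0.0894]
orientation: [-180.0, -0.1, 178.9]
force: [-0.1, -0.6, -1.4]
opening: 0.0472
gripper_force: 29.9
[ 0.4488 -0.2118  0.0903] [-180.    0.  179.] [ 0.8  0.3 -0.9]
0.414 0.1066 1216
0.42 0.1192 778
0.426 0.1193 672
0.432 0.1192 675
0.438 0.1188 499
0.444 0.1184 860
0.45 0.1214 659
0.456 0.1215 251
0.462 nan 0
0.468 nan 0
0.474 0.1215 158
```

```bash
python3 -m crank '[[[0,0,-0.035],[0,0,0],-1],[[0,0,-0.025],[0,0,0],-1],[[0,0,-0.01],[0,0,0],-1],[[0,0,-0.002],[0,0,0],-1],[[0,0,0],[0,0,0],-1],[[0,0,0],[0,0,0],-1]]'
```

```text
clock: 17.55
tool_pos: [0.4493, -0.2117, 0.0188]
orientation: [-180.0, 0.1, 178.9]
force: [-0.4, -0.4, -2.8]
opening: 0.0469
gripper_force: 29.9
```

```bash
python3 -m crank '[[[0,0,-0.002],[0,0,0],-1],[[0,0,0],[0,0,0],-1],[[0,0,0],[0,0,0],0.32],[[0,0,0],[0,0,0],0.32],[[0,0,0],[0,0,0],0.32],[[0,0,0.03],[0,0,0],0.32],[[0,0,0.045],[0,0,0],0.32],[[0,0.01,0.045],[0,0,0],0.32],[[0.005,0.045,0.02],[0,0,8.5],0.4],[[0.005,0.045,0],[0,0,8.5],0.4],[[0.005,0.045,0],[0,0,8.5],0.4],[[0.005,0.045,0],[0,0,8.5],0.4]]'; python3 -m crank '[[[0.002,0.045,0],[0,0,8.5],0.5],[[0.002,0.045,0],[0,0,8.5],0.5],[[0.002,0.02,0],[0,0,8.5],0.5],[[0,0,0],[0,0,8.5],0.5],[[0,0,0],[0,0,8.5],0.5],[[0,0,0],[0,0,8.5],0.5],[[0,0,0],[0,0,2],0.5],[[0,0,0],[0,0,0],0.5],[[0,0,0],[0,0,0],0.5]]'; python3 look.py pics/top4.png
```

```text
clock: 18.75
tool_pos: [0.468, -0.02, 0.156]
orientation: [-180.0, 0.1, -146.8]
force: [1.0, 0.1, 0.4]
opening: 0.0611
gripper_force: 0.0
clock: 19.65
tool_pos: [0.474, 0.0884, 0.1554]
orientation: [-180.0, 0.0, -94.2]
force: [0.0, 0.0, 1.0]
opening: 0.0658
gripper_force: 0.0
top (402, 265, 24, 29) [ 447.6 -210.7   61.3   51.1    1.5]
top (368, 258, 22, 28) [ 461.5 -132.    46.9   59.8   89.8]
wrist (241, 165, 49, 60) [482.4  83.9  60.3  47.7  85.8]
wrist (136, 161, 62, 64) [580.3  74.9  49.7  62.    5.6]
wrist (127, 75, 65, 71) [572.4  -2.5  60.8  57.9  85.8]
[0.474  0.0884 0.1554] [-180.     0.   -94.1] [ 2.05  0.01 -0.75] 0.0657
```

Both empties are in the tray at (0.448, −0.211) and (0.461, −0.132). Now M2 at (0.4825, 0.085).

```bash
python3 -m crank '[[[0.0085,-0.003,-0.02],[0,0,0],0.5],[[0,0,-0.045],[0,0,0],0.5],[[0,0,-0.045],[0,0,0],0.5],[[0,0,-0.025],[0,0,0],0.5],[[0,0,-0.009],[0,0,0],0.5],[[0,0,0],[0,0,0],0.5],[[0,0,0],[0,0,0],-1],[[0,0,0],[0,0,0],-1],[[0,0,0],[0,0,0],-1],[[0,0,0],[0,0,0],-1]]'; python3 -m crank '[[[0,0,0.03],[0,0,0],-1],[[0,0,0.04],[0,0,0],-1],[[0,0,0.045],[0,0,0],-1],[[0,0,0.045],[0,0,0],-1],[[0,0,0],[0,0,0],-1],[[0,0,0],[0,0,0],-1],[[0,0,0],[0,0,0],-1],[[0,0,0],[0,0,0],-1]]'; python3 look.py
```

```text
clock: 20.75
tool_pos: [0.4832, 0.0859, 0.0126]
orientation: [-179.9, 0.1, -94.1]
force: [-2.6, 1.4, 7.2]
opening: 0.047
gripper_force: 30.0
clock: 21.55
tool_pos: [0.4813, 0.0848, 0.1696]
orientation: [179.8, -0.1, -94.1]
force: [1.6, 0.7, -6.1]
opening: 0.047
gripper_force: 29.9
top (402, 265, 24, 29) [ 447.6 -210.7   61.3   51.1    1.5]
top (368, 258, 22, 28) [ 461.6 -132.    46.9   59.9   89.8]
wrist (150, 162, 58, 61) [581.1  75.   49.4  62.5   6.9]
wrist (142, 81, 62, 66) [572.6  -2.6  59.6  58.   85.8]
[0.4818 0.085  0.17  ] [ 1.799e+02 -1.000e-01 -9.410e+01] [ 0.44  0.41 -5.37] 0.0467
```

M2 is filled (about 6 N) and goes in the drawer. I'll measure the opened drawer.

```bash
cat > dr.py <<'E'
from h import *
m,p,d=snap("top"); C=cloud(m,d); cv2.imwrite("pics/top5.png",p[60:300,30:330])
for y in (.36,.42,.48):
    k=(abs(C[...,1]-y)<.012)&(C[...,0]>.4)&(C[...,0]<.66)
    P=C[k]; f=P[(P[:,2]>.078)&(P[:,2]<.095)&(P[:,0]<.55)]; u=P[P[:,2]>.094]; fl=P[(abs(P[:,2]-.022)<.008)]
    print(y,"front",np.percentile(f[:,0],[2,98]).round(3) if len(f) else None,"unit from",np.percentile(u[:,0],2).round(3) if len(u) else None,"floor",np.percentile(fl[:,0],[2,98]).round(3) if len(fl) else None)
for x in (.53,.56,.59):
    k=(abs(C[...,0]-x)<.008)&(abs(C[...,2]-.022)<.006)&(C[...,1]>.25)&(C[...,1]<.56); print(x,np.percentile(C[k][:,1],[1,99]).round(3) if k.any() else None)
E
python3 dr.py
```

```text
0.36 front [0.458 0.478] unit from 0.613 floor [0.481 0.62 ]
0.42 front [0.461 0.479] unit from 0.616 floor [0.484 0.622]
0.48 front [0.464 0.483] unit from 0.618 floor [0.487 0.625]
0.53 [0.31  0.531]
0.56 [0.314 0.529]
0.59 [0.313 0.528]
```

View pics/top5.png

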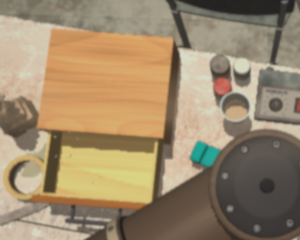

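The crop shows the drawer's open floor from x≈0.482 to 0.616 (crop x 45–160, y 140–195). M2 goes to (0.536, 0.462).

```bash
python3 -m crank '[[[0.005,0.035,0],[0,0,1.5],-1],[[0.006,0.042,0],[0,0,0],-1],[[0.006,0.042,0],[0,0,0],-1],[[0.006,0.043,0],[0,0,0],-1],[[0.006,0.043,0],[0,0,0],-1],[[0.006,0.043,0],[0,0,0],-1],[[0.006,0.043,0],[0,0,0],-1],[[0.006,0.043,0],[0,0,0],-1],[[0.007,0.043,0],[0,0,0],-1],[[0,0,-0.02],[0,0,0],-1],[[0,0,0],[0,0,0],-1],[[0,0,0],[0,0,0],-1]]'; python3 - <<'E'
from h import *
m,p,d=snap("wrist"); cv2.imwrite("pics/w3.png",p); C=cloud(m,d); o=ctrl.get_obs(); z=o["tool_pos"][2]; print(o["tool_pos"],o["force"])
k=(C[...,2]>z)&(C[...,2]<z+.05)&(cv2.inRange(cv2.cvtColor(p,cv2.COLOR_BGR2HSV),(0,0,100),(180,75,255))>0)
k&=(abs(C[...,0]-o["tool_pos"][0])<.018)
P=C[k]
for y in np.arange(P[:,1].min(),P[:,1].max(),.008):
    q=P[abs(P[:,1]-y)<.004]; print(y.round(3),len(q),np.median(q[:,2]).round(4) if len(q) else "")
E
```

```text
clock: 22.9
tool_pos: [0.536, 0.4613, 0.1499]
orientation: [179.9, -0.2, -92.6]
force: [-0.2, 0.4, -4.9]
opening: 0.0464
gripper_force: 29.8
[0.53665081 0.46150744 0.15128417] [-0.07605206 -0.01216252 -4.99321293]
0.43 1120 0.1712
0.438 970 0.1764
0.446 914 0.1765
0.454 601 0.1763
0.462 1268 0.1781
0.47 426 0.1796
0.478 0 
0.486 189 0.1804
```

```bash
python3 -m crank '[[[0,0,-0.04],[0,0,0],-1],[[0,0,-0.04],[0,0,0],-1],[[0,0,-0.024],[0,0,0],-1],[[0,0,-0.007],[0,0,0],-1],[[0,0,0],[0,0,0],-1],[[0,0,0],[0,0,0],-1]]'
```

```text
clock: 23.55
tool_pos: [0.5379, 0.4633, 0.0429]
orientation: [-179.9, 0.1, -92.6]
force: [-0.1, 0.9, -5.2]
opening: 0.0469
gripper_force: 29.8
```

```bash
python3 -m crank '[[[0,0,-0.004],[0,0,0],-1],[[0,0,0],[0,0,0],-1],[[0,0,0],[0,0,0],-1]]'
```

```text
clock: 23.85
tool_pos: [0.5367, 0.4626, 0.0372]
orientation: [-180.0, 0.0, -92.6]
force: [-0.3, 0.0, -6.3]
opening: 0.0467
gripper_force: 29.8
```

```bash
python3 -m crank '[[[0,0,0],[0,0,0],0.36],[[0,0,0],[0,0,0],0.36],[[0,0,0],[0,0,0],0.36],[[0,0,0.04],[0,0,0],0.36],[[0,0,0.045],[0,0,0],0.36],[[0,0,0.04],[0,0,0],0.36],[[0.005,-0.04,0],[0,0,3.7],0.5],[[0.006,-0.046,0],[0,0,3.7],0.5],[[0.006,-0.046,0],[0,0,0],0.5],[[0.006,-0.046,0],[0,0,0],0.5],[[0.006,-0.046,0],[0,0,0],0.5],[[0.006,-0.046,0],[0,0,0],0.5]]'; python3 -m crank '[[[0.004,-0.046,0],[0,0,0],0.5],[[0.004,-0.03,0],[0,0,0],0.5],[[0.001,0,0],[0,0,0],0.5],[[0,0,0],[0,0,0],0.5]]'; python3 look.py; python3 - <<'E'
from h import *
m,p,d=snap("top"); cv2.imwrite("pics/top6.png",p); C=cloud(m,d)
for c in rects(m,p,C,.05,.075,(0,0,120),(180,75,255)):
    r=mr(m,c,.066); print(cv2.boundingRect(c),r)
E
```

```text
clock: 25.05
tool_pos: [0.5719, 0.1908, 0.1623]
orientation: [-179.9, 0.0, -85.2]
force: [0.9, 0.6, 0.1]
opening: 0.0655
gripper_force: 0.0
clock: 25.45
tool_pos: [0.5811, 0.1158, 0.1621]
orientation: [-179.9, 0.0, -85.3]
force: [0.4, -0.0, 0.4]
opening: 0.0658
gripper_force: 0.0
top (367, 258, 23, 28) [ 461.6 -130.9   49.1   60.    89.8]
top (398, 254, 24, 28) [ 472.6 -202.1   59.5   51.     1.5]
top (307, 208, 28, 26) [572.4  -1.8  56.9  61.    0.9]
wrist (41, 156, 43, 48) [792.8 115.4  41.7  41.8  43.6]
wrist (251, 124, 50, 64) [582.7  75.2  47.8  61.    4.9]
wrist (262, 32, 65, 76) [573.8  -2.6  58.4  59.6  49. ]
[0.5808 0.117  0.1618] [-180.     0.   -85.2] [ 0.02  0.78 -0.16] 0.0659
(352, 383, 22, 16) [214.  -90.5  35.3  29.9  36.7]
(370, 260, 20, 13) [ 475.7 -126.2   39.9   25.5   69.7]
(401, 255, 19, 14) [ 485.3 -195.5   28.1   38.8    1.5]
(379, 165, 19, 23) [ 673.3 -140.6   44.2   37.9   42.3]
(311, 131, 39, 41) [727.4 -20.2  80.2  87.3  85.1]
```

The far tray mould has shifted by about 25 mm. That is the announced knock. I'll check whether it still lies flat.

```bash
cat > tr.py <<'E'
from h import *
for n in ("top","scene"):
    m,p,d=snap(n); C=cloud(m,d); 
    if n=="top": cv2.imwrite("pics/trayT.png",cv2.resize(p[235:315,335:455],None,fx=5,fy=5))
    for y0 in (-.20,-.132):
        k=(C[...,2]>.03)&(C[...,2]<.08)&(abs(C[...,1]-y0)<.036)&(abs(C[...,0]-.46)<.06)
        P=C[k]; P=P[P[:,2]>np.percentile(P[:,2],30)]; A=np.c_[P[:,:2],np.ones(len(P))]; s=np.linalg.lstsq(A,P[:,2],rcond=None)[0]
        print(n,y0,"x",np.percentile(P[:,0],[1,99]).round(3),"y",np.percentile(P[:,1],[1,99]).round(3),"z",np.percentile(P[:,2],[5,50,95]).round(4),"tilt",np.degrees(np.arctan(s[:2])).round(1))
E
python3 tr.py
```

```text
top -0.2 x [0.443 0.502] y [-0.226 -0.178] z [0.0447 0.0474 0.0504] tilt [ 2.8 -0.6]
top -0.132 x [0.432 0.491] y [-0.154 -0.11 ] z [0.0453 0.0475 0.0506] tilt [ 2.6 -1.5]
scene -0.2 x [0.443 0.501] y [-0.228 -0.181] z [0.0432 0.0459 0.049 ] tilt [3.8 0.2]
scene -0.132 x [0.431 0.49 ] y [-0.158 -0.112] z [0.0431 0.046  0.0488] tilt [3.8 0.3]
```

View pics/trayT.png

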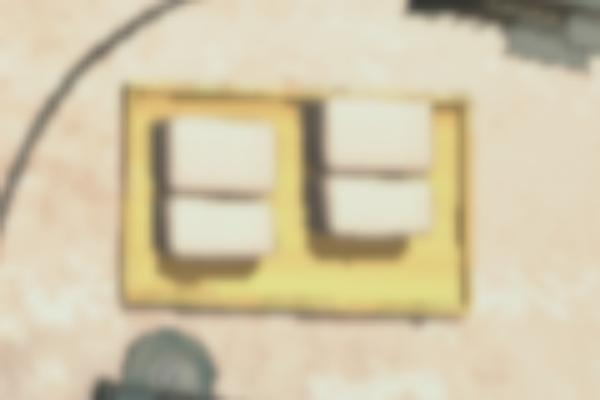

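The knocked mould at crop (378,165) still lies flat inside the rim, 17 mm off centre, which is within the limit, so I'll leave it. Now M4 at (0.582, 0.0755).

```bash
python3 -m crank '[[[0.001,-0.0405,-0.02],[0,0,0],0.5],[[0,0,-0.045],[0,0,0],0.5],[[0,0,-0.045],[0,0,0],0.5],[[0,0,-0.028],[0,0,0],0.5],[[0,0,-0.007],[0,0,0],0.5],[[0,0,0],[0,0,0],0.5],[[0,0,0],[0,0,0],-1],[[0,0,0],[0,0,0],-1],[[0,0,0],[0,0,0],-1],[[0,0,0],[0,0,0],-1]]'; python3 -m crank '[[[0,0,0.03],[0,0,0],-1],[[0,0,0.04],[0,0,0],-1],[[0,0,0.045],[0,0,0],-1],[[0,0,0.04],[0,0,0],-1],[[0,0,0],[0,0,0],-1],[[0,0,0],[0,0,0],-1],[[0,0,0],[0,0,0],-1],[[0,0,0],[0,0,0],-1]]'; python3 look.py
```

```text
clock: 26.7
tool_pos: [0.5825, 0.0764, 0.0179]
orientation: [-179.9, 0.1, -85.2]
force: [-1.2, 1.4, 7.3]
opening: 0.046
gripper_force: 30.0
clock: 27.5
tool_pos: [0.5802, 0.0754, 0.1692]
orientation: [179.8, -0.1, -85.2]
force: [0.4, 0.5, -5.5]
opening: 0.0457
gripper_force: 30.1
top (367, 258, 23, 28) [ 461.6 -130.9   49.1   59.9   89.8]
top (398, 254, 24, 28) [ 472.6 -202.2   59.5   51.2    1.5]
top (314, 208, 21, 26) [573.5 -10.9  57.2  43.9   6.5]
wrist (50, 194, 41, 46) [793.4 116.   41.5  41.4  40.7]
wrist (258, 84, 60, 67) [573.8  -2.4  58.5  59.5  52.5]
[0.5808 0.0756 0.1698] [179.8  -0.  -85.2] [-0.03  0.21 -5.35] 0.0453
```

M4 is filled (about 5.5 N) and goes in the drawer at (0.534, 0.375).

```bash
python3 -m crank '[[[-0.005,0.03,0],[0,0,-3.7],-1],[[-0.006,0.038,0],[0,0,-3.7],-1],[[-0.006,0.038,0],[0,0,0],-1],[[-0.006,0.038,0],[0,0,0],-1],[[-0.006,0.038,0],[0,0,0],-1],[[-0.006,0.038,0],[0,0,0],-1],[[-0.006,0.04,0],[0,0,0],-1],[[-0.006,0.04,0],[0,0,0],-1],[[0,0,-0.02],[0,0,0],-1],[[0,0,0],[0,0,0],-1],[[0,0,0],[0,0,0],-1]]'; python3 - <<'E'
from h import *
m,p,d=snap("wrist"); cv2.imwrite("pics/w4.png",p); C=cloud(m,d); o=ctrl.get_obs(); z=o["tool_pos"][2]; print(o["tool_pos"],o["force"])
k=(C[...,2]>z)&(C[...,2]<z+.05)&(cv2.inRange(cv2.cvtColor(p,cv2.COLOR_BGR2HSV),(0,0,100),(180,75,255))>0)
k&=(abs(C[...,0]-o["tool_pos"][0])<.018)
P=C[k]
for y in np.arange(P[:,1].min(),P[:,1].max(),.008):
    q=P[abs(P[:,1]-y)<.004]; print(y.round(3),len(q),np.median(q[:,2]).round(4) if len(q) else "")
E
```

```text
clock: 28.7
tool_pos: [0.5341, 0.3752, 0.1503]
orientation: [179.9, -0.1, -92.6]
force: [0.0, -1.0, -6.1]
opening: 0.0454
gripper_force: 29.9
[0.53476982 0.37532334 0.151305  ] [-0.36663153  0.28581893 -5.54410169]
0.344 785 0.1669
0.352 920 0.1699
0.36 857 0.1705
0.368 601 0.1704
0.376 1139 0.1733
0.384 634 0.175
0.392 0 
0.4 0
```

View pics/w4.png

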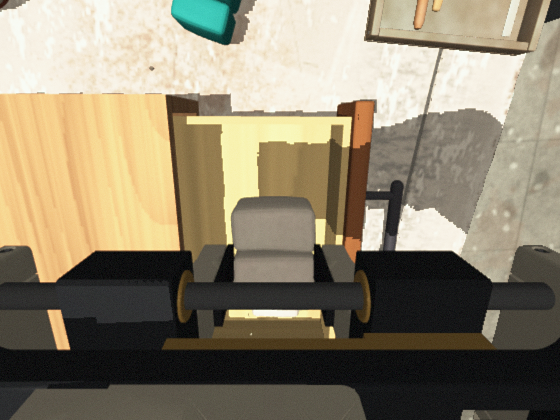

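The view shows M4 level at (273,225) above the free near part of the drawer floor, with clearance on both sides.

```bash
python3 -m crank '[[[0,0,-0.04],[0,0,0],-1],[[0,0,-0.035],[0,0,0],-1],[[0,0,-0.022],[0,0,0],-1],[[0,0,-0.007],[0,0,0],-1],[[0,0,0],[0,0,0],-1],[[0,0,0],[0,0,0],-1]]'
```

```text
clock: 29.35
tool_pos: [0.5358, 0.3765, 0.0493]
orientation: [-179.9, 0.1, -92.6]
force: [-0.3, 0.5, -6.1]
opening: 0.0451
gripper_force: 29.9
```

```bash
python3 -m crank '[[[0,0,-0.005],[0,0,0],-1],[[0,0,0],[0,0,0],-1],[[0,0,0],[0,0,0],-1]]'
```

```text
clock: 29.65
tool_pos: [0.5347, 0.3761, 0.043]
orientation: [-180.0, 0.0, -92.6]
force: [-0.6, 0.3, -6.3]
opening: 0.0452
gripper_force: 29.9
```

```bash
python3 -m crank '[[[0,0,-0.003],[0,0,0],-1],[[0,0,0],[0,0,0],0.36],[[0,0,0],[0,0,0],0.36],[[0,0,0],[0,0,0],0.36],[[0,0,0.04],[0,0,0],0.36],[[0,0,0.045],[0,0,0],0.36],[[0,0,0.04],[0,0,0],-0.3],[[-0.04,-0.04,0],[0,0,0],-0.32],[[-0.04,-0.04,0],[0,0,0],-0.32],[[-0.03,-0.04,0],[0,0,0],-0.32],[[0,0,0],[0,0,0],-0.32]]'; python3 look.py; python3 - <<'E'
from h import *
m,p,d=snap("top"); cv2.imwrite("pics/top7.png",cv2.resize(p[170:300,50:250],None,fx=4,fy=4)); C=cloud(m,d)
k=(C[...,2]>.05)&(C[...,2]<.075)&(C[...,0]>.49)&(C[...,1]>.32)&(C[...,1]<.53)&(C[...,0]<.6)
for c in cv2.findContours(k.astype(np.uint8),0,1)[0]:
    if cv2.contourArea(c)>100: print("drawer",cv2.boundingRect(c),mr(m,c,.066))
E
```

```text
clock: 30.75
tool_pos: [0.43, 0.2605, 0.1649]
orientation: [179.9, -0.0, -92.6]
force: [1.2, 0.7, 0.5]
opening: 0.0306
gripper_force: 0.0
top (368, 258, 22, 28) [ 461.6 -132.    46.9   59.9   89.8]
top (399, 254, 23, 28) [ 472.6 -202.4   59.5   50.2    1.5]
top (307, 208, 28, 26) [574.   -1.1  57.2  59.7  46.1]
[0.4337 0.2646 0.1657] [-1.799e+02  1.000e-01 -9.260e+01] [0.77 0.13 0.52] 0.0299
drawer (134, 220, 31, 23) [535.3 376.4  63.2  49.3  87.7]
drawer (94, 218, 33, 24) [536.4 460.   66.8  48.7  86.8]
```

View pics/top7.png

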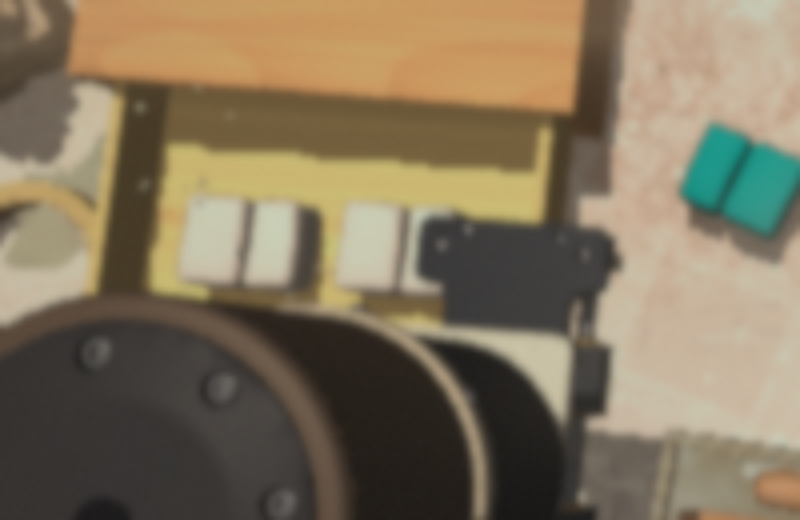

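Both filled moulds lie flat in the drawer, at crop (245,240) and (385,245). Four moulds are accounted for and no fifth is visible. Back to the handle.

```bash
python3 -m crank '[[[-0.003,0.04,0],[0,0,0],-0.32],[[-0.003,0.04,0],[0,0,0],-0.32],[[-0.003,0.04,0],[0,0,0],-0.32],[[-0.0005,0.04,0],[0,0,0],-0.32],[[0,0,-0.03],[0,0,0],-0.32],[[0,0,0],[0,0,0],-0.32],[[0,0,0],[0,0,0],-0.32]]'
```

```text
clock: 31.6
tool_pos: [0.4245, 0.4249, 0.1337]
orientation: [180.0, -0.2, -92.6]
force: [0.1, -0.3, 0.0]
opening: 0.0295
gripper_force: 0.0
```

```bash
python3 -m crank '[[[0,0,-0.04],[0,0,0],-0.32],[[0,0,-0.035],[0,0,0],-0.32],[[0,0,-0.016],[0,0,0],-0.32],[[0,0,0],[0,0,0],-0.32],[[0,0,0],[0,0,0],-1],[[0,0,0],[0,0,0],-1],[[0,0,0],[0,0,0],-1]]'
```

```text
clock: 32.3
tool_pos: [0.425, 0.426, 0.0452]
orientation: [-179.9, 0.1, -92.6]
force: [-0.6, 0.3, 0.4]
opening: 0.0111
gripper_force: 0.0
```

```bash
python3 -m crank '[[[0,0,0],[0,0,0],-1],[[0.006,-0.0003,0],[0,0,0],-1],[[0.012,-0.0005,0],[0,0,0],-1],[[0.014,-0.0006,0],[0,0,0],-1],[[0.014,-0.0006,0],[0,0,0],-1],[[0.014,-0.0006,0],[0,0,0],-1],[[0.014,-0.0006,0],[0,0,0],-1],[[0.014,-0.0006,0],[0,0,0],-1],[[0.014,-0.0006,0],[0,0,0],-1],[[0.014,-0.0006,0],[0,0,0],-1],[[0.014,-0.0006,0],[0,0,0],-1],[[0.010,-0.0005,0],[0,0,0],-1]]'; python3 -m crank '[[[0.006,-0.0003,0],[0,0,0],-1],[[0,0,0],[0,0,0],-1],[[0,0,0],[0,0,0],-1]]'
```

```text
clock: 33.5
tool_pos: [0.5661, 0.4195, 0.0463]
orientation: [-179.9, 0.1, -92.6]
force: [-15.5, 1.7, 18.5]
opening: 0.0003
gripper_force: 9.5
clock: 33.8
tool_pos: [0.5712, 0.4196, 0.0458]
orientation: [-179.9, 0.1, -92.6]
force: [-2.0, -0.5, 8.9]
opening: 0.0005
gripper_force: 4.5
```

```bash
python3 - <<'E'
from h import *
m,p,d=snap("scene"); cv2.imwrite("pics/s3.png",cv2.resize(p[60:230,120:360],None,fx=3.3,fy=3.3))
C=cloud(m,d)
m,p,d=snap("top"); C=cloud(m,d)
for y in (.33,.36,.47,.5):
    k=(abs(C[...,1]-y)<.01)&(C[...,0]>.4)&(C[...,0]<.66); P=C[k]; f=P[(P[:,2]>.076)&(P[:,2]<.094)]; f2=P[(P[:,2]>.05)&(P[:,2]<.072)]
    print(y,[np.percentile(q[:,0],[2,98]).round(3) for q in (f,f2) if len(q)])
E
```

```text
0.33 [array([0.596, 0.611]), array([0.595, 0.596])]
0.36 [array([0.597, 0.612]), array([0.557, 0.597])]
0.47 []
0.5 []
```

View pics/s3.png

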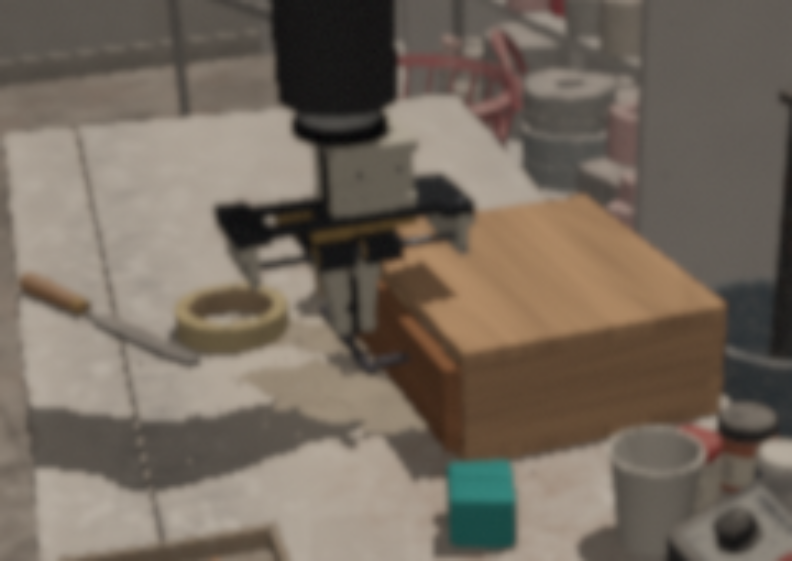

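The drawer front is now at x≈0.596, so about 2 cm is left, and the fingers have slipped off the bar. I'll lift off, shut the fingers and push from in front.

```bash
python3 -m crank '[[[0,0,0],[0,0,0],-0.5],[[0,0,0],[0,0,0],-0.5],[[0,0,0.015],[0,0,0],-0.5],[[0,0,0.03],[0,0,0],-0.5],[[0,0,0.03],[0,0,0],-0.5],[[0,0,0],[0,0,0],-0.5],[[0,0,0],[0,0,0],-0.5]]'; python3 - <<'E'
from h import *
m,p,d=snap("wrist"); C=cloud(m,d); cv2.imwrite("pics/w5.png",p)
for y in (.33,.36,.38,.40):
    k=(abs(C[...,1]-y)<.006)&(C[...,0]>.4)&(C[...,0]<.66); P=C[k]; f=P[(P[:,2]>.078)&(P[:,2]<.094)]; u=P[(P[:,2]>.095)&(P[:,2]<.11)]; b=P[(P[:,2]>.05)&(P[:,2]<.072)&(P[:,0]<.58)]
    print(y,[np.percentile(q[:,0],[2,98]).round(4) for q in (f,u,b) if len(q)], np.median(b[:,2]) if len(b) else 0)
E
```

```text
clock: 34.6
tool_pos: [0.5706, 0.4194, 0.1205]
orientation: [-179.9, 0.1, -92.6]
force: [0.3, -0.6, -0.5]
opening: 0.0221
gripper_force: 0.0
0.33 [array([0.5907, 0.6106]), array([0.6107, 0.659 ])] 0
0.36 [array([0.5923, 0.6121]), array([0.6123, 0.659 ]), array([0.5521, 0.5792])] 0.06409805885034286
0.38 [array([0.5932, 0.6132]), array([0.6134, 0.659 ]), array([0.5534, 0.5637])] 0.0648137743977726
0.4 [array([0.5943, 0.6142]), array([0.6142, 0.6589]), array([0.5538, 0.5645])] 0.06473128845513068
```

View pics/w5.png

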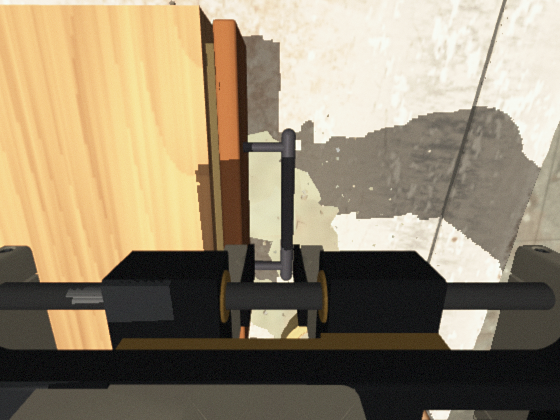

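The wrist view shows the bar at (288,135)–(285,270), centre x≈0.561. A thin gap remains between the front and the unit at column ~210. I'll push from in front of the bar.

```bash
python3 -m crank '[[[-0.03,0,0],[0,0,0],-1],[[-0.03,0,0],[0,0,0],-1],[[0,0,0],[0,0,0],-1],[[0,0,-0.04],[0,0,0],-1],[[0,0,-0.03],[0,0,0],-1],[[0,0,0],[0,0,0],-1]]'; python3 -m crank '[[[0.01,0,0],[0,0,0],-1],[[0.01,0,0],[0,0,0],-1],[[0.005,0,0],[0,0,0],-1],[[0,0,0],[0,0,0],-1]]'
```

```text
clock: 35.25
tool_pos: [0.5079, 0.4158, 0.0433]
orientation: [179.7, -0.4, -92.6]
force: [-0.5, -0.0, -1.2]
opening: 0.0003
gripper_force: 0.0
clock: 35.65
tool_pos: [0.5369, 0.419, 0.0494]
orientation: [-179.9, 0.1, -92.6]
force: [0.1, -0.5, 0.9]
opening: 0.0005
gripper_force: 0.0
```

```bash
python3 -m crank '[[[0.005,0,0],[0,0,0],-1],[[0.005,0,0],[0,0,0],-1],[[0.005,0,0],[0,0,0],-1],[[0,0,0],[0,0,0],-1]]'; python3 -m crank '[[[0.004,0,0],[0,0,0],-1],[[0.004,0,0],[0,0,0],-1],[[0,0,0],[0,0,0],-1],[[0,0,0],[0,0,0],-1]]'
```

```text
clock: 36.05
tool_pos: [0.551, 0.4188, 0.0484]
orientation: [-180.0, 0.0, -92.6]
force: [-0.6, -0.3, 0.0]
opening: 0.0004
gripper_force: 0.0
clock: 36.45
tool_pos: [0.5584, 0.4187, 0.0483]
orientation: [180.0, -0.0, -92.6]
force: [-0.3, -0.5, -0.4]
opening: 0.0005
gripper_force: 0.0
```

```bash
cat > bar.py <<'E'
from h import *
m,p,d=snap("wrist"); C=cloud(m,d)
for y in (.36,.38):
    k=(abs(C[...,1]-y)<.006)&(C[...,0]>.4)&(C[...,0]<.66); P=C[k]; f=P[(P[:,2]>.078)&(P[:,2]<.094)]; u=P[(P[:,2]>.095)&(P[:,2]<.11)]; b=P[(P[:,2]>.05)&(P[:,2]<.072)&(P[:,0]<.60)]
    print(y,[np.percentile(q[:,0],[2,98]).round(4) for q in (f,u,b) if len(q)])
E
python3 -m crank '[[[0.005,0,0],[0,0,0],-1],[[0.005,0,0],[0,0,0],-1],[[0,0,0],[0,0,0],-1],[[0,0,0],[0,0,0],-1]]'; python3 bar.py
```

```text
clock: 36.85
tool_pos: [0.5685, 0.4187, 0.0483]
orientation: [180.0, -0.0, -92.6]
force: [0.1, 0.1, 0.5]
opening: 0.0005
gripper_force: 0.0
0.36 [array([0.5922, 0.6123]), array([0.612 , 0.6591]), array([0.5526, 0.5924])]
0.38 [array([0.5932, 0.6133]), array([0.6131, 0.6591]), array([0.553 , 0.5935])]
```

The force stays near zero while the tips pass the bar, so the shut fingers are riding just above it. The 7 mm opening on the first grip fits that. From here I can push on the drawer's front panel (top at 0.087) above the bar.

```bash
python3 -m crank '[[[0.006,0,0.002],[0,0,0],-1],[[0.006,0,0],[0,0,0],-1],[[0,0,0],[0,0,0],-1],[[0,0,0],[0,0,0],-1]]'; python3 bar.py;  python3 -m crank '[[[0.006,0,0],[0,0,0],-1],[[0,0,0],[0,0,0],-1],[[0,0,0],[0,0,0],-1]]'; python3 bar.py
```

```text
clock: 37.3
tool_pos: [0.5806, 0.4187, 0.0503]
orientation: [-180.0, 0.0, -92.6]
force: [0.2, 0.3, -0.3]
opening: 0.0003
gripper_force: 0.0
0.36 [array([0.5968, 0.6122]), array([0.6122, 0.6591]), array([0.5571, 0.5968])]
0.38 [array([0.5977, 0.6132]), array([0.6132, 0.6589]), array([0.5577, 0.598 ])]
clock: 37.65
tool_pos: [0.5833, 0.4187, 0.0503]
orientation: [179.7, -0.1, -92.6]
force: [-13.7, 0.3, 7.5]
opening: 0.0002
gripper_force: 7.0
0.36 [array([0.5969, 0.6122]), array([0.6123, 0.659 ]), array([0.5575, 0.5969])]
0.38 [array([0.5979, 0.6132]), array([0.6132, 0.659 ]), array([0.5582, 0.5981])]
```

```bash
python3 -m crank '[[[0.004,0,0],[0,0,0],-1],[[0,0,0],[0,0,0],-1],[[0,0,0],[0,0,0],-1]]'; python3 bar.py; python3 -m crank '[[[-0.04,0,0],[0,0,0],-1],[[-0.04,0,0.02],[0,0,0],-1],[[-0.04,0,0.03],[0,0,0],-1],[[-0.04,0,0.03],[0,0,0],-1],[[-0.02,0,0.03],[0,0,0],-1],[[0,0,0],[0,0,0],-1],[[0,0,0],[0,0,0],-1]]'; python3 - <<'E'
from h import *
m,p,d=snap("scene"); a=cv2.resize(p[110:220,170:350],None,fx=4.4,fy=4.4,interpolation=2); cv2.imwrite("pics/s4.png",a[:590,:795])
C=cloud(m,d)
m,p,d=snap("wrist"); C=cloud(m,d); o=ctrl.get_obs(); print(o["tool_pos"])
for y in (.36,.39,.42,.45):
    k=(abs(C[...,1]-y)<.006)&(C[...,0]>.4)&(C[...,0]<.72); P=C[k]; f=P[(P[:,2]>.078)&(P[:,2]<.094)]; u=P[(P[:,2]>.095)&(P[:,2]<.11)]; b=P[(P[:,2]>.05)&(P[:,2]<.072)&(P[:,0]<.60)]
    print(y,[np.percentile(q[:,0],[2,98]).round(4) for q in (f,u,b) if len(q)])
E
```

```text
clock: 38.0
tool_pos: [0.5833, 0.4186, 0.0503]
orientation: [179.4, -0.2, -92.5]
force: [-31.4, 1.4, 16.6]
opening: 0.0003
gripper_force: 15.5
0.36 [array([0.597 , 0.6121]), array([0.6123, 0.6591]), array([0.5575, 0.5969])]
0.38 [array([0.5979, 0.6131]), array([0.6132, 0.659 ]), array([0.5582, 0.5982])]
clock: 38.75
tool_pos: [0.4101, 0.4196, 0.1618]
orientation: [-179.9, 0.2, -92.5]
force: [-0.4, -0.9, -1.3]
opening: 0.0005
gripper_force: 0.0
[0.41039873 0.41849637 0.15973877]
0.36 [array([0.5961, 0.6128]), array([0.6112, 0.6254]), array([0.5563, 0.5976])]
0.39 [array([0.5976, 0.6142]), array([0.6128, 0.6347]), array([0.5576, 0.5991])]
0.42 [array([0.5993, 0.6156]), array([0.6144, 0.6439]), array([0.559, 0.6  ])]
0.45 [array([0.6007, 0.6173]), array([0.6156, 0.6231]), array([0.5606, 0.5697])]
```

View pics/s4.png

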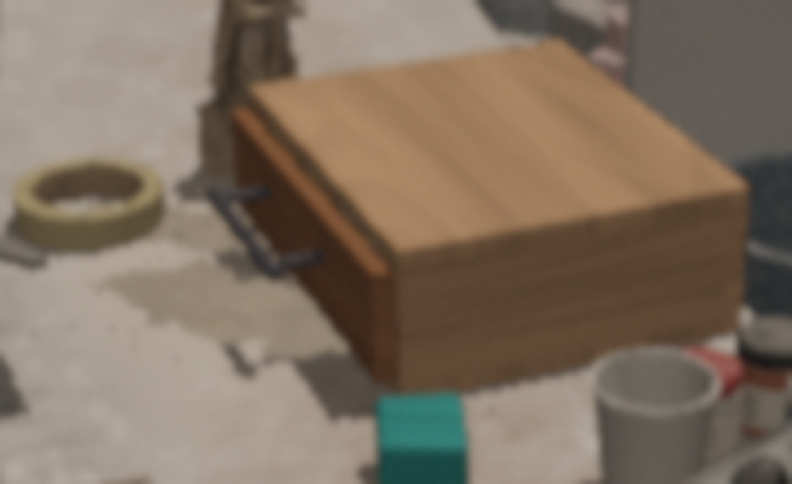

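The scene crop shows the drawer front flush against the unit with no gap. The panel's back is at 0.613, equal to the unit's front, and it did not move under 31 N, so the drawer is shut. One last check of the tray before handing in.

```bash
python3 look.py; python3 tr.py; python3 -c "
from plant import close_job; print(close_job())"
```

```text
top (368, 258, 22, 28) [ 461.6 -132.    46.9   59.8   89.8]
top (399, 254, 23, 28) [ 472.6 -203.1   59.5   48.6    1.5]
top (307, 208, 28, 26) [574.   -1.2  57.2  59.7  46.1]
[0.4106 0.4181 0.1591] [ 1.799e+02 -1.000e-01 -9.260e+01] [-0.67 -1.22 -0.18] 0.0005
top -0.2 x [0.445 0.502] y [-0.226 -0.179] z [0.045  0.047  0.0502] tilt [ 2.3 -0.9]
top -0.132 x [0.432 0.491] y [-0.155 -0.11 ] z [0.0452 0.0474 0.0504] tilt [ 2.4 -0.4]
scene -0.2 x [0.443 0.501] y [-0.228 -0.182] z [0.0432 0.046  0.0488] tilt [3.8 0.6]
scene -0.132 x [0.431 0.49 ] y [-0.157 -0.112] z [0.043  0.0459 0.0489] tilt [3.9 0.6]
the job is handed in; nothing more can be done
None
```

I handed the job in at about 39 s: four moulds were on the bench, the two filled ones are in the drawer, which is shut, and the two empty ones lie flat in the tray; no verdict came back.

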